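Show the amber jar's label to the label reader

ROBOT

A 6-joint arm with a two-finger parallel gripper is mounted at the origin on a cart in front of the work surface, level with it; the furniture and walls round the work are solid. World frame = base frame: x ahead of the robot, y to its left, z up, the work surface at z = 0. Lengths are in m, angles in rad, forces in N, time in s.
With the tool pointing down it reaches from about 0.35 to 0.775 m from the base axis. Payload 7.3 kg.
Tool frame: the origin (TCP) lies at the very end of the fingers, on their centre line; the grasp point (between the pads) lies 19 mm behind it; z points along the fingers, y is the direction in which the jaws open and shut (so a half turn about z gives the same grasp; the last joint's range is limited). The gripper opens to 92 mm and grips with 3 to 60 N. Pads are 19 mm wide; open, the fingers measure 130 mm over their backs; the gripper's body (75 mm by 190 mm) begins 47 mm behind the grasp point.
Start: joints at [-1.345, 0.342, 1.524, -0, 1.275, -0.146], TCP at [0.191, -0.489, 0.202] pointing down, gripper open.
Joint ranges: [-2.53, 2.53], [-0.77, 2.02], [0.04, 2.7], [-1, 4.14], [0.28, 2.66], [-3.11, 3.11]. Speed limits (rad/s): [2.57, 2.57, 3.14, 3.14, 3.14, 3.14].

INTERFACE

Orientations are given as [roll, pitch, yaw] about the fixed x, y, z axes, in that order (R = Rz(yaw) Ry(pitch) Rx(roll)).
In Python, from cell import robot gives the robot as it stands.
- The arm moves only by the tool apply_moves, never from a script. Its argument "plan" is a list of rows, each an object of numbers: "tx", "ty", "tz": the shift along the tool's x, y, z in m; "yaw": the turn about the tool's z in rad; "grip": the opening, from -1 (shut) to 1 (fully open), so that 0 is half open. In form: [{"tx": .., "ty": .., "tz": .., "yaw": .., "grip": ..}, ...]. A call has 1 to 8 rows; each row is the pose to reach, as a shift and turn from the pose commanded when the call began, along the tool's axes at that moment; what a row does not reach only later rows make up. A row lasts 1/8 s, in which the tool goes at most 62.5 mm and 10.7 degrees, less where a joint would pass 70% of its speed; a pose out of reach is approached as far as the arm can. A call with a gripper value outside its range is refused whole. The fingers move at their own pace and stop on an object; "force" is the grip in N (left out, the last holds). Time passes only in rows, so rows that repeat a pose let the fingers close. It gives the time, the measured TCP pose, the force and the opening at its end, in the units of the state.
- robot.observe(): the state, without advancing time (a new reading comes with each control period).
- robot.read_camera(name): name is "side" or "top"; returns (picture, depth): 400x640x3 uint8, red, green, blue; 400x640 float32, m along the optical axis (not along the pixel's ray), 0 where there is no reading.
- robot.get_calibration(name): a dict with "camera_matrix" (3x3 intrinsics, pixels), "k1" (the pictures are not rectified: a ray, as slopes to the right and down, at radius r is drawn at 1 + k1 r^2 times it, then the intrinsics apply), "R" (3x3) and "t" (3): a world point X has camera coordinates R X + t. Camera axes: x right, y down, z forward; pixel columns grow to the right and rows downward; lengths in m; the calibration is good to about 2 mm. A picture is of the moment at which its call begins. get_calibration takes no time and is no camera call.
- robot.hand_in(): hands the job in, once; it reports no verdict.
Trained networks look in the newest picture that a camera, given by its name, has taken for a name from the list of things; names that differ only in an ending like _2 or _b are one class to them, and where a whole thing is asked for, a point or a joint stands for the part that bears it (a point fixed in the world has none). Each returns a list of dicts, best first, with "confidence" (0 to 1); they miss things now and then, are a little off and sometimes report something else, mostly with a low value. They report only what shows in the picture. A call takes as long as a camera call. They do not tell look-alikes from the thing itself.
- robot.outline_of(label, camera): "region" (400x640 bool, what is visible of it) and "pixel" ([row, column] in pixels, amid what is visible of it).
- robot.tip_of(label, camera): "pixel" ([row, column] in pixels: a listed point, or the origin of a listed thing).
The state is a dict: "time": time; "qpos": joint angles; "qvel": joint speeds; "joint_efforts": joint torques, N m; "tool_pos": TCP position; "tool_rot": TCP orientation; "contact_force": force on the tool from outside, world axes, zero at the start; "torque": the same for the moment, N m; "opening": finger opening in m.
Only numpy, scipy, OpenCV 4.12 (cv2) and the standard library are available. Lean on these libraries where they do the work, as an engineer would, in place of code of your own. Each camera call takes 0.05 s, during which the arm holds its last target.

TASK

Pick up the squat amber jar, turn it until its paper label faces the label reader on the stand, and hold it in the air in front of the lens: the middle of the label 12 cm straight out along the lens's line of sight, the label square to the lens and the jar standing upright in the reader's picture, so it leans back as much as the reader looks down. Do not touch the reader and leave the other glassware standing where it is. Finish while still holding the jar steady in that pose; do not put it down.

Things in the scene. Friction and masses are not known exactly. Their poses are not given: they have to be found in the camera images.
- jar_center (a point): Point on the axis of the amber jar, 35 mm above its underside. Squat brown glass jar, black screw cap (fixed), 52 mm across, 82 mm tall, about 0.19 kg, standing loose on a mat 2 mm above the bench; straight glass wall from 6 to 57 mm up: grasp there. +z up through the cap; +x straight out through the middle of the white label, which at first faces roughly the robot.
- jar_label (a point): Middle of the jar's white paper label, on the glass surface, 26 mm along +x and 9 mm below jar_center; same axes, +x straight out of the label. The label spans about 60 degrees of the glass to either side of this point and is 32 mm high.
- amber_jar: The same jar; this origin is the centre of its underside, z up through the cap, but here -x (not +x) points out through the label.
- reader_head: White head (58 x 64 x 50 mm, black round lens on its front) of the fixed label reader at the left of the work. Origin: centre of the front of the lens, 235 mm above the bench. The lens looks along -x of this frame, 20 degrees below level; y is level; z is the head's upright axis, leaning 20 degrees from vertical towards where it looks.
- reader: The whole reader with its column stand, 275 mm tall, grey foot 110 x 90 mm, fixed to the bench; origin at the centre of the underside of its foot, z up; it looks towards -x (level).
- reader_spot (a point): Empty point in the air 120 mm straight in front of the lens on its line of sight (about 194 mm above the bench): where the middle of the label must be. Axes as for reader_head: the jar's x must point along +x here and the jar's z along +z.
- flask: Bystander: conical glass flask, 64 mm across at the foot, 106 mm tall; origin under its centre. Loose.
- beaker: Bystander: small empty glass beaker, 55 mm across, 69 mm tall; origin under its centre. Loose.
- vial: Bystander: small glass vial with a black cap, 22 mm across, 48 mm tall; origin under its centre. Loose.
There are look-alikes about, which are no part of the job. Leave any blue or green look-alike of the amber_jar alone.

How it is judged:
By the outcome, as a careful person would: the job done as asked, in the order asked, and still so for the second after the job is handed in, while the arm keeps its last pose, push and grip.
It also fails if it takes over 32 s, if anything falls off the work surface, if the arm or the gripper's body presses on something with over 40 N, if the wrist force passes 120 N, or if a joint passes its speed limit or range.

## Working session

There is one attempt and no reset: what is moved stays moved. The work goes in short steps, Python scripts to look and compute and a tool call to move; the robot and the scene stay as the last step left them, time stands still between calls to the robot, and variables do not carry over. Pictures are saved under pics/ and viewed, and the job is handed in when it is done.

Besides the shell and the picture viewer there is one more tool, called as name(argument=value, ...) on one line, values as JSON. apply_moves: Moves the arm, as the interface text tells. Its arguments: {"type":"object","properties":{"plan":{"type":"array","items":{"type":"object","properties":{"tx":{"type":"number"},"ty":{"type":"number"},"tz":{"type":"number"},"yaw":{"type":"number"},"grip":{"type":"number"}}}},"force":{"type":"number"}},"required":["plan"]}

```bash
ls; mkdir -p pics
cat > h.py <<'E'
import numpy as np, cv2
from cell import robot
from scipy.spatial.transform import Rotation as Ro
def save(n,im): cv2.imwrite('pics/'+n,cv2.cvtColor(im,cv2.COLOR_RGB2BGR))
def world(cam,rows,cols,z):
    c=robot.get_calibration(cam);K=np.array(c['camera_matrix']);k=c['k1']
    d=np.array([k,0,0,0,0.])
    p=cv2.undistortPoints(np.stack([cols,rows],-1).reshape(-1,1,2).astype(float),K,d)[:,0]
    X=np.c_[p,np.ones(len(p))]*np.asarray(z).reshape(-1,1)
    return (X-np.array(c['t']))@np.array(c['R'])
def proj(cam,X):
    c=robot.get_calibration(cam)
    return cv2.projectPoints(np.array(X,float).reshape(-1,1,3),cv2.Rodrigues(np.array(c['R']))[0],np.array(c['t'],float),np.array(c['camera_matrix']),np.array([c['k1'],0,0,0,0.]))[0][:,0]
E
python3 - <<'E'
from h import *
print(robot.observe())
for c in ['side','top']:
    im,d=robot.read_camera(c); save(c+'0.png',im); np.savez('pics/'+c+'0.npz',im=im,d=d)
    print(robot.get_calibration(c))
    for n in ['jar_center','jar_label','reader_head','reader_spot','amber_jar','flask','beaker','vial','reader']:
        print(c,n,[(np.round(r['pixel'],1).tolist(),round(r['confidence'],2)) for r in robot.tip_of(n,c)])
E
```

```text
pics
{'time': 0.0, 'qpos': array([-1.34500642e+00,  3.42749947e-01,  1.52498415e+00,  1.31228571e-05,
        1.27536993e+00, -1.46015106e-01]), 'qvel': array([ 0.00103458,  0.00088059, -0.00015143, -0.00148553,  0.00050524,
        0.0006389 ]), 'joint_efforts': array([ 6.54346641e-04, -4.31236231e+01, -2.44217527e+01,  7.16416142e-02,
        5.58476779e-02, -1.44411010e-04]), 'tool_pos': array([ 0.19065377, -0.48870835,  0.20124232]), 'tool_rot': array([-3.14009919e+00, -2.32315440e-04,  3.71801010e-01]), 'contact_force': array([-0.18864908,  0.72699307,  0.04135335]), 'torque': array([-0.03208639,  0.00259684, -0.03281799]), 'opening': 0.09175374376250205}
{'camera_matrix': array([[462.55472493,   0.        , 328.83658791],
       [  0.        , 462.55472493, 198.70330693],
       [  0.        ,   0.        ,   1.        ]]), 'k1': -0.04873899575891788, 'R': array([[ 0.97506174, -0.22159569, -0.01224596],
       [-0.10637218, -0.41820456, -0.90210305],
       [ 0.19478083,  0.88090879, -0.43134688]]), 't': array([-0.48563346,  0.17261073,  1.21682452])}
side jar_center [([234.3, 
[... 705 characters left out ...]
 0.01222773, -0.99991291, -0.00496604],
       [-0.9889658 , -0.01136027, -0.14770777],
       [ 0.14763849,  0.00671737, -0.98901858]]), 't': array([-0.00220945,  0.49532511,  1.15024895])}
top jar_center [([199.3, 303.3], 0.58), ([241.8, 311.7], 0.55), ([215.0, 342.0], 0.5), ([182.2, 220.8], 0.19)]
top jar_label [([223.9, 337.8], 0.74), ([200.7, 300.0], 0.58), ([234.3, 303.0], 0.55)]
top reader_head [([175.7, 213.4], 0.95)]
top reader_spot []
top amber_jar [([201.7, 305.5], 0.61), ([241.2, 307.1], 0.53)]
top flask [([217.9, 435.0], 0.57)]
top beaker [([188.7, 375.6], 0.57), ([221.8, 434.6], 0.29)]
top vial [([176.9, 213.1], 0.73), ([236.3, 376.8], 0.59)]
top reader [([185.0, 223.4], 0.91)]
```

View pics/side0.png

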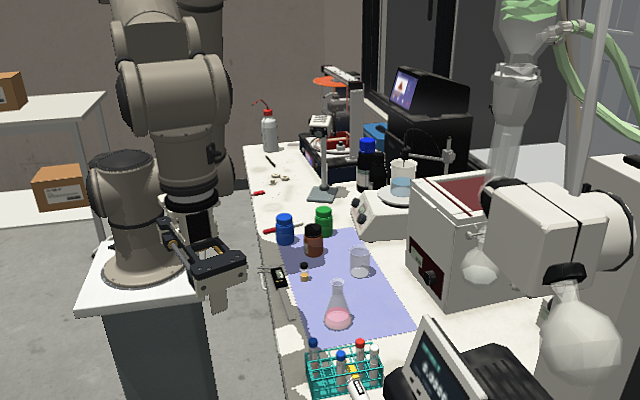

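View pics/top0.png

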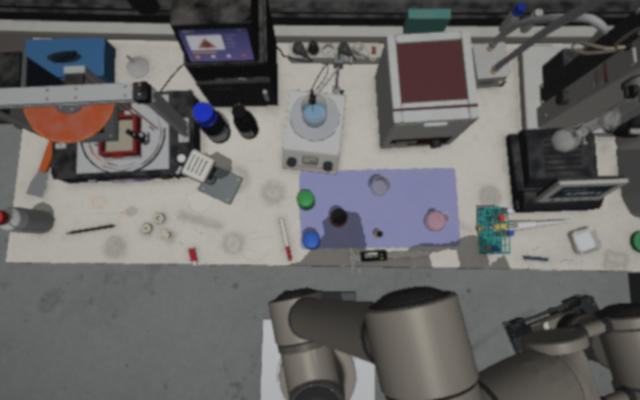

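Run:
```python
from h import *
s=np.load('pics/side0.npz')['im'];t=np.load('pics/top0.npz')['im']
save('s1.png',cv2.resize(s[100:300,230:400],None,fx=3.5,fy=2.9,interpolation=2)[:590])
save('t1.png',cv2.resize(t[130:280,180:380],None,fx=4,fy=4,interpolation=2))
```

```text
(no output)
```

View pics/s1.png

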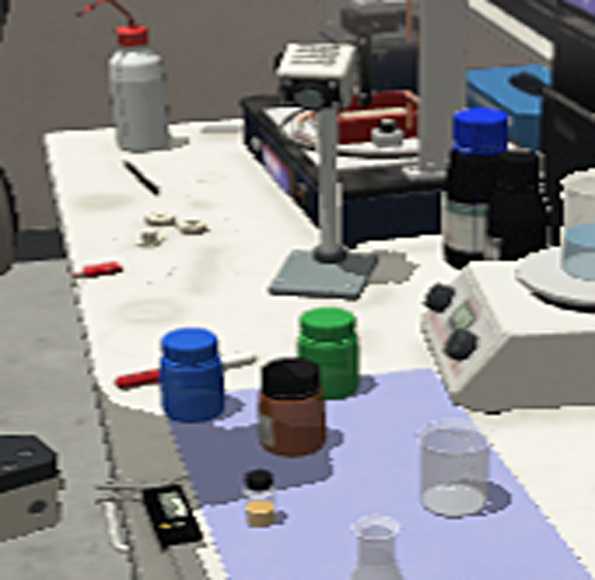

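View pics/t1.png

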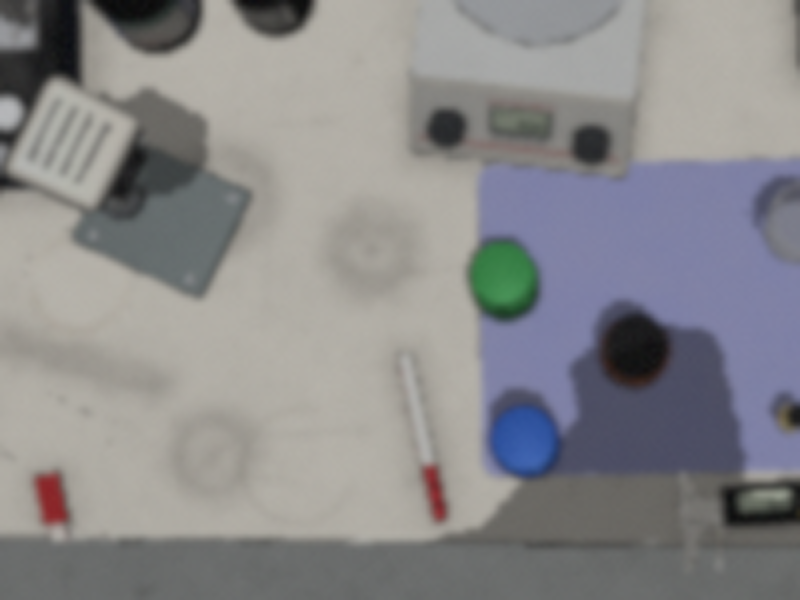

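The side view shows the amber jar at about (240, 313), between the blue jar (230, 285) and the green one (222, 323). Its label is on the left edge, near column 306. In the top view the jar cap is at about (216, 338) and the reader head at about (165, 198), facing lower right. Next I'll measure these in 3D.

Run:
```python
from h import *
from scipy.optimize import least_squares
P={}
for c in ['side','top']:
    f=np.load(f'pics/{c}0.npz'); d=f['d']; rr,cc=np.mgrid[:400,:640]
    P[c]=world(c,rr.ravel(),cc.ravel(),d.ravel()).reshape(400,640,3); P[c][d==0]=np.nan
    np.save(f'pics/{c}P.npy',P[c])
np.set_printoptions(precision=3,suppress=True)
T=P['top'];S=P['side']
for n,(r,c) in dict(amber=(216,338),blue=(240,311),green=(199,305),head=(165,198),foot=(190,225),flask=(220,435),beaker=(186,378),vial=(233,378),mat=(190,340),bench=(200,270),caliper=(255,372),hot=(163,310),edge=(262,340)).items():
    print(n,T[r,c])
for r in range(240,275,2): print(r,T[r,270],T[r,350],T[r,420])
# sets
def cl(M,im,box,zlo,zhi):
    (x0,x1,y0,y1)=box
    m=(M[...,0]>x0)&(M[...,0]<x1)&(M[...,1]>y0)&(M[...,1]<y1)&(M[...,2]>zlo)&(M[...,2]<zhi)
    return M[m],im[m]
```

```text
amber [ 0.44  -0.053  0.085]
blue [0.372 0.021 0.086]
green [0.486 0.039 0.084]
head [0.536 0.285 0.272]
foot [0.521 0.28  0.015]
flask [ 0.434 -0.327  0.061]
beaker [ 0.539 -0.176  0.008]
vial [ 0.396 -0.169  0.049]
mat [ 0.526 -0.062  0.005]
bench [ 0.494  0.147 -0.   ]
caliper [ 0.335 -0.156  0.014]
hot [0.596 0.027 0.058]
edge [ 0.313 -0.064 -0.002]
240 [0.375 0.143 0.002] [ 0.378 -0.093  0.001] [ 0.381 -0.299 -0.001]
242 [0.369 0.143 0.001] [ 0.372 -0.092  0.004] [ 0.375 -0.299 -0.001]
244 [0.363 0.143 0.003] [ 0.366 -0.092  0.005] [ 0.369 -0.298  0.   ]
246 [ 0.357  0.143 -0.002] [ 0.36  -0.092  0.004] [ 0.363 -0.298  0.002]
248 [0.352 0.143 0.   ] [ 0.354 -0.092  0.008] [ 0.357 -0.298 -0.001]
250 [0.346 0.142 0.006] [ 0.348 -0.092  0.013] [ 0.351 -0.298 -0.001]
252 [0.34  0.142 0.001] [ 0.343 -0.092  0.008] [ 0.345 -0.296  0.009]
254 [ 0.334  0.142 -0.001] [ 0.337 -0.092  0.005] [ 0.339 -0.295  0.01 ]
256 [ 0.328  0.142 -0.001] [ 0.331 -0.093  0.003] [ 0.334 -0.295  0.009]
258 [ 0.322  0.142 -0.001] [ 0.325 -0.092  0.008] [ 0.328 -0.297  0.002]
260 [0.317 0.142 0.002] [ 0.319 -0.092  0.008] [ 0.322 -0.297  0.001]
262 [0.311 0.141 0.004] [ 0.314 -0.092  0.009] [ 0.316 -0.298 -0.003]
264 [ 0.305  0.142 -0.001] [ 0.308 -0.092  0.005] [ 0.311 -0.297 -0.   ]
266 [ 0.284  0.25  -0.908] [ 0.302 -0.093 -0.002] [ 0.305 -0.296  0.002]
268 [ 0.274  0.25  -0.906] [ 0.279 -0.159 -0.901] [ 0.284 -0.513 -0.898]
270 [ 0.264  0.248 -0.891] [ 0.269 -0.159 -0.908] [ 0.274 -0.51  -0.884]
272 [ 0.254  0.248 -0.897] [ 0.259 -0.159 -0.905] [ 0.264 -0.513 -0.901]
274 [ 0.244  0.248 -0.9  ] [ 0.249 -0.158 -0.89 ] [ 0.254 -0.514 -0.904]
```

The task needs the jar tilted 20°, but the moves allow no tool tilt. So I'll hold it lightly, let it pivot about the jaw axis by pushing its lower back against the solid bench front edge, then tighten the grip. First I need precise positions.

```bash
cat >> h.py <<'E'
np.set_printoptions(precision=4,suppress=True)
def ray_z(cam,px,z):
    r,c=px
    a=world(cam,np.array([r]),np.array([c]),[0.0])[0]; b=world(cam,np.array([r]),np.array([c]),[1.0])[0]
    return a+(b-a)*(z-a[2])/(b[2]-a[2])
def tri(pxs):
    A=np.zeros((3,3));B=np.zeros(3);L=[]
    for cam,(r,c) in pxs:
        a=world(cam,np.array([r]),np.array([c]),[0.0])[0]; b=world(cam,np.array([r]),np.array([c]),[1.0])[0]
        u=(b-a)/np.linalg.norm(b-a); M=np.eye(3)-np.outer(u,u);A+=M;B+=M@a;L.append((a,M))
    X=np.linalg.solve(A,B); return X,[np.linalg.norm(M@(X-a)) for a,M in L]
E
python3 - <<'E'
from h import *
print('lens tri',tri([('side',(133.8,316.2)),('top',(175.7,213.4))]))
print('lens z .235',ray_z('side',(133.8,316.2),.235),ray_z('top',(175.7,213.4),.235))
for p in [('side',(195.6,321.6)),('top',(185.0,223.4))]: print('reader',ray_z(*p,0.))
for c,z in (('side',.037),('side',.037)): pass
print('amber tri',tri([('side',(242,315)),('top',(215,342))]), 'jc side z37',ray_z('side',(242,315),.037))
T=np.load('pics/topP.npy');S=np.load('pics/sideP.npy')
it=np.load('pics/top0.npz')['im'];is_=np.load('pics/side0.npz')['im']
# jar top disc from top cam
def sel(M,b,z0,z1): return (M[...,0]>b[0])&(M[...,0]<b[1])&(M[...,1]>b[2])&(M[...,1]<b[3])&(M[...,2]>z0)&(M[...,2]<z1)
for n,b in dict(amber=(.40,.475,-.09,-.015),blue=(.335,.41,-.015,.06),green=(.45,.52,0,.08)).items():
    for nm,M in (('top',T),('side',S)):
        p=M[sel(M,b,.072,.095)]; (cx,cy),r=cv2.minEnclosingCircle(p[:,:2].astype(np.float32))
        print(n,nm,len(p),np.median(p,0),'circ',cx,cy,r, p[:,2].max())
        p=M[sel(M,b,.012,.06)]
        if len(p)>10:
            from scipy.optimize import least_squares
            f=least_squares(lambda q:np.hypot(p[:,0]-q[0],p[:,1]-q[1])-.026,[(b[0]+b[1])/2,(b[2]+b[3])/2],loss='soft_l1',f_scale=.002)
            print('   wall fit',len(p),f.x,np.sqrt(np.mean(f.fun**2)))
# reader head
m=sel(T,(.45,.62,.2,.36),.20,.30); p=T[m]; print('head',len(p)); 
for lo in (.24,.25,.26):
    q=p[p[:,2]>lo]; print(lo,cv2.minAreaRect(q[:,:2].astype(np.float32)))
top=p[p[:,2]>.25]
A=np.c_[top[:,:2],np.ones(len(top))]; k=np.linalg.lstsq(A,top[:,2],rcond=None)[0]; n=np.array([-k[0],-k[1],1]);n/=np.linalg.norm(n);print('head top normal',n,'tilt',np.degrees(np.arccos(n[2])),'az',np.degrees(np.arctan2(n[1],n[0])))
# foot by colour
hsv=cv2.cvtColor(it,cv2.COLOR_RGB2HSV)
m=sel(T,(.44,.60,.18,.36),.004,.03)
print('foot',m.sum(),cv2.minAreaRect(T[m][:,:2].astype(np.float32)))
m2=sel(S,(.44,.62,.18,.36),.005,.03); print('footS',m2.sum(),cv2.minAreaRect(S[m2][:,:2].astype(np.float32)))
for c in ('top','side'):
    for n in ('reader','reader_head'): pass
E
```

```text
lens tri (array([0.5189, 0.2572, 0.2356]), [np.float64(0.0001423764512170716), np.float64(0.00014237645121712502)])
lens z .235 [0.5193 0.2589 0.235 ] [0.5188 0.2573 0.235 ]
reader [0.5409 0.3006 0.    ]
reader [0.5385 0.2889 0.    ]
amber tri (array([ 0.4465, -0.0666,  0.0423]), [np.float64(0.0006493768648168872), np.float64(0.0006493768648168317)]) jc side z37 [ 0.4474 -0.0579  0.037 ]
amber top 206 [ 0.4398 -0.0559  0.0836] circ 0.4403555989265442 -0.05496271327137947 0.022949110716581345 0.0915058749615951
   wall fit 36 [ 0.4412 -0.0552] 0.0006466086185071695
amber side 169 [ 0.44   -0.0638  0.0827] circ 0.4401858150959015 -0.05583735555410385 0.023918645456433296 0.08622736996107518
   wall fit 310 [ 0.4419 -0.0534] 0.0017665499579991265
blue top 207 [0.3751 0.0231 0.0837] circ 0.3744829297065735 0.022654341533780098 0.02240425907075405 0.0888726668487465
   wall fit 40 [0.375  0.0226] 0.00124138352014757
blue side 151 [0.3738 0.0153 0.0826] circ 0.3732042908668518 0.021605098620057106 0.024880720302462578 0.08620819158234529
   wall fit 289 [0.3752 0.0248] 0.001911534657924633
[... 316 characters left out ...]
0.4908 0.0418] 0.0018763591657848765
head 1003
0.24 ((0.5364610552787781, 0.29644715785980225), (0.09691282361745834, 0.07055822759866714), 80.46015167236328)
0.25 ((0.536486029624939, 0.29659560322761536), (0.09661174565553665, 0.07055822759866714), 80.46015167236328)
0.26 ((0.5372346639633179, 0.2993006408214569), (0.0910918340086937, 0.07011466473340988), 79.39662170410156)
head top normal [-0.1278 -0.037   0.9911] tilt 7.648290995426082 az -163.84740870554015
foot 993 ((0.5202417969703674, 0.27088281512260437), (0.15778926014900208, 0.1784500926733017), 0.6631321907043457)
footS 436 ((0.5471359491348267, 0.30022189021110535), (0.13475464284420013, 0.12304322421550751), 82.46551513671875)
```

Run:
```python
from h import *
s=np.load('pics/side0.npz')['im'];t=np.load('pics/top0.npz')['im']
save('s2.png',cv2.resize(s[105:215,285:375],None,fx=7,fy=5.4,interpolation=cv2.INTER_NEAREST)[:600])
save('s3.png',cv2.resize(s[215:265,290:340],None,fx=11,fy=11,interpolation=cv2.INTER_NEAREST))
save('t2.png',cv2.resize(t[140:215,170:260],None,fx=8,fy=8,interpolation=cv2.INTER_NEAREST))
```

```text
(no output)
```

View pics/s2.png

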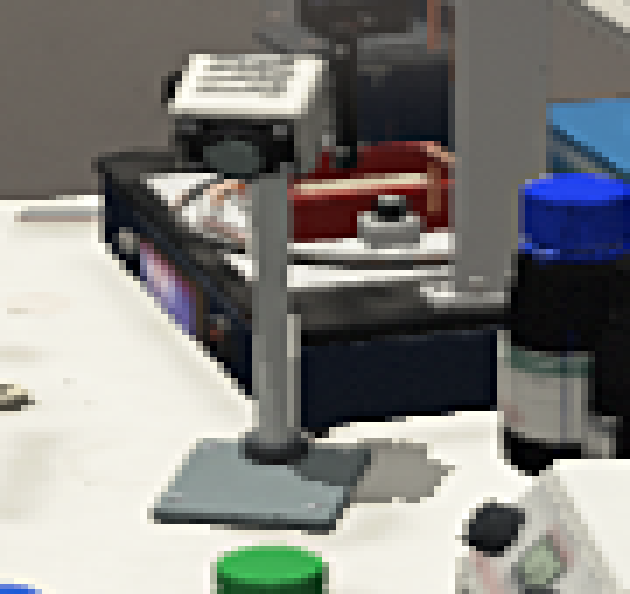

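View pics/t2.png

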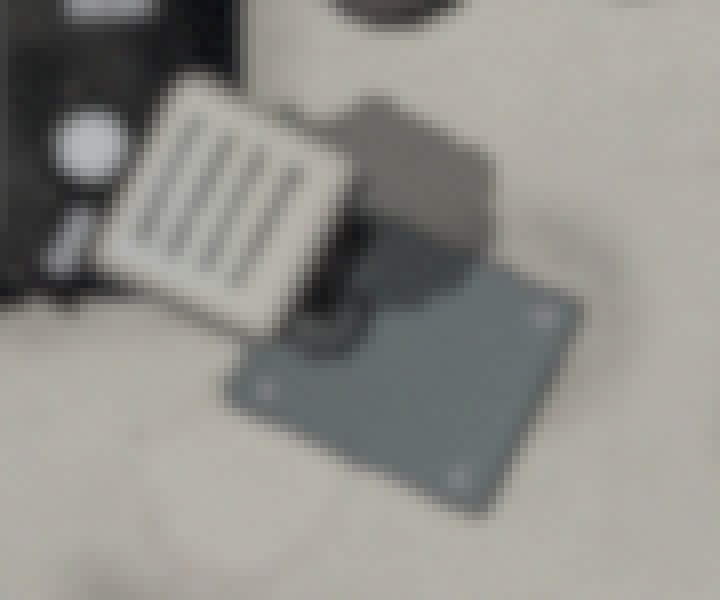

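View pics/s3.png

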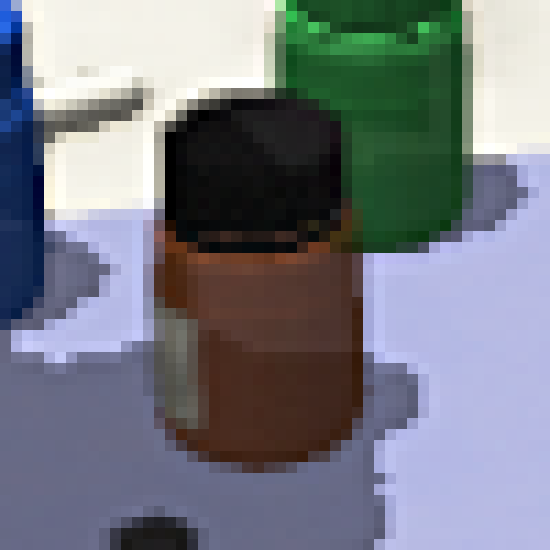

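Run:
```python
from h import *
f=lambda x,y,z:ray_z('top',(140+y/8-.5,170+x/8-.5),z)
az=lambda v:np.degrees(np.arctan2(v[1],v[0]))
R,B,L=[f(*p,.010) for p in [(582,302),(485,515),(225,395)]]
print('foot',R,B,L,'len',np.linalg.norm(R-B),np.linalg.norm(L-B),'az L->B',az(B-L),'az R-B',az(R-B)-0,'ctr',(R+L)/2)
# refined: edge lines via segmentation
it=np.load('pics/top0.npz')['im']
H=[f(*p,z) for p,z in [((185,75),.275),((357,165),.262),((272,335),.262),((97,255),.275)]]
print('head',H,'az',az(H[1]-H[0]),az(H[2]-H[3]),az(H[1]-H[2])-90,az(H[0]-H[3])-90,[np.linalg.norm(H[i]-H[i-1]) for i in range(4)])
g=lambda x,y,z:ray_z('side',(105+y/5.4-.5,285+x/7-.5),z)
for z in (.006,.010):
  c=[g(*p,z) for p in [(200,438),(372,452),(335,528),(153,514)]]
  print('footside',c,'az',az(c[3]-c[0]),az(c[2]-c[1]),az(c[2]-c[3])+90,'ctr',np.mean(c,0))
# label edge
c0=np.array([.4405,-.0548])
for px in [(248.2,308.4),(244.,308.4),(252,308.1)]:
  best=[]
  for a in np.radians(np.arange(0,360,.5)):
    for_=0
    best.append(a)
  a=np.array(best); zz=.002+.026+(248.2-px[0])*0.0022
  X=np.c_[c0[0]+.026*np.cos(a),c0[1]+.026*np.sin(a),np.full(len(a),zz)]
  P=proj('side',X); vis=(np.c_[np.cos(a),np.sin(a)]@(np.array([0.19,.88]))<0)
  e=np.where(vis,abs(P[:,0]-px[1]),99); i=e.argmin(); print(px,'edge angle',np.degrees(a[i]),P[i],'jar cols',P[vis,0].min(),P[vis,0].max())
print('lens side at', proj('side',[[.4405,-.0548,.084],[.4405,-.0548,.002]]),proj('top',[[.4405,-.0548,.084]]))
```

```text
foot [0.5609 0.2311 0.01  ] [0.48   0.2639 0.01  ] [0.524  0.3626 0.01  ] len 0.08733675470585178 0.10809340382744285 az L->B -114.04145787862659 az R-B -22.0469633872429 ctr [0.5425 0.2969 0.01  ]
head [array([0.5745, 0.2986, 0.275 ]), array([0.5512, 0.2502, 0.262 ]), array([0.4994, 0.2728, 0.262 ]), array([0.5201, 0.3212, 0.275 ])] az -115.79093808166361 -113.1545721666833 -113.51874354520193 -112.52900686320376 [np.float64(0.058946693545428454), np.float64(0.055262513318937154), np.float64(0.05647374276045261), np.float64(0.054233443603185355)]
footside [array([0.5263, 0.3776, 0.006 ]), array([0.6058, 0.334 , 0.006 ]), array([0.562 , 0.2287, 0.006 ]), array([0.4823, 0.2693, 0.006 ])] az -112.10572980645556 -112.57531219415748 63.00135006832144 ctr [0.5441 0.3024 0.006 ]
footside [array([0.5247, 0.3687, 0.01  ]), array([0.6037, 0.3254, 0.01  ]), array([0.5602, 0.2207, 0.01  ]), array([0.4809, 0.261 , 0.01  ])] az -112.10572980645544 -112.57531219415742 63.001350068321564 ctr [0.5424 0.2939 0.01  ]
(248.2, 308.4) edge angle 235.5 [308.4125 249.4291] jar cols 302.6618421074492 322.0182947190003
(244.0, 308.4) edge angle 236.00000000000003 [308.3802 246.447 ] jar cols 302.53369610714856 321.9536901622603
(252, 308.1) edge angle 233.0 [308.1251 252.0386] jar cols 302.77715336841624 322.07640689750264
lens side at [[311.7514 226.3769]
 [312.6119 252.8598]] [[338.5225 215.7025]]
```

Measured so far:
- **Jar:** axis at (0.4405, −0.055), with the label facing about 175°.
- **Lens:** about (0.524, 0.2595, 0.235), looking along azimuth −113°.

Next is the helper for tool shifts.

```bash
cat >> h.py <<'E'
def plan(target,psi_deg):
    o=robot.observe(); R=Ro.from_euler('xyz',o['tool_rot']).as_matrix()
    d=R.T@(np.array(target)-o['tool_pos']); psi=np.degrees(np.arctan2(R[1,0],R[0,0]))
    dy=-((psi_deg-psi+180)%360-180)
    print('t',o['time'],'pos',o['tool_pos'],'psi',psi,'F',o['contact_force'],'open',o['opening'],'q',o['qpos'])
    print('shift',d,'yaw',np.radians(dy),'rotz tilt deg',np.degrees(np.arccos(-R[2,2])))
E
python3 - <<'E'
from h import *
plan([.4405,-.055,.16],175)
E
```

```text
t 1.0 pos [ 0.1907 -0.4892  0.202 ] psi 21.304889380814885 F [-0.7624  0.4505  0.0208] open 0.09164085065910098 q [-1.345   0.342   1.5241 -0.      1.2754 -0.146 ]
shift [ 0.3904 -0.3137  0.0419] yaw -2.682485724521681 rotz tilt deg 0.007019197942256369
```

apply_moves(plan=[{"tx": 0.05, "ty": -0.04, "tz": 0.0, "yaw": -0.18, "grip": 1}, {"tx": 0.1, "ty": -0.08, "tz": 0.0, "yaw": -0.36, "grip": 1}, {"tx": 0.147, "ty": -0.118, "tz": 0.0, "yaw": -0.54, "grip": 1}, {"tx": 0.195, "ty": -0.157, "tz": 0.0, "yaw": -0.72, "grip": 1}, {"tx": 0.244, "ty": -0.196, "tz": 0.0, "yaw": -0.9, "grip": 1}, {"tx": 0.293, "ty": -0.235, "tz": 0.01, "yaw": -1.08, "grip": 1}, {"tx": 0.342, "ty": -0.275, "tz": 0.02, "yaw": -1.26, "grip": 1}, {"tx": 0.39, "ty": -0.314, "tz": 0.042, "yaw": -1.44, "grip": 1}])

```text
time: 2.0
tool_pos: [0.4388, -0.0582, 0.1624]
tool_rot: [3.139, 0.002, 1.818]
contact_force: [0.6, -0.9, -0.5]
opening: 0.0915
```

Run:
```python
from h import *
plan([.4405,-.055,.16],175)
```

```text
t 2.0 pos [ 0.4388 -0.0582  0.1624] psi 104.15857327784803 F [ 0.6226 -0.8597 -0.5432] open 0.09150788574669688 q [-0.3051  0.2304  1.8013 -0.0001  1.1068 -0.5522]
shift [0.0026 0.0024 0.0024] yaw -1.2364161431118459 rotz tilt deg 0.1810751693763184
```

apply_moves(plan=[{"tx": 0, "ty": 0, "tz": 0.0, "yaw": -0.18, "grip": 1}, {"tx": 0, "ty": 0, "tz": 0.0, "yaw": -0.36, "grip": 1}, {"tx": 0, "ty": 0, "tz": 0.0, "yaw": -0.54, "grip": 1}, {"tx": 0, "ty": 0, "tz": 0.0, "yaw": -0.72, "grip": 1}, {"tx": 0, "ty": 0, "tz": 0.0, "yaw": -0.9, "grip": 1}, {"tx": 0, "ty": 0, "tz": 0.0, "yaw": -1.08, "grip": 1}, {"tx": 0, "ty": 0, "tz": 0.0, "yaw": -1.24, "grip": 1}, {"tx": 0, "ty": 0, "tz": 0.0, "yaw": -1.24, "grip": 1}])

```text
time: 3.0
tool_pos: [0.4373, -0.0599, 0.162]
tool_rot: [-3.141, 0.0, 3.05]
contact_force: [-0.6, -0.2, -0.3]
opening: 0.0921
```

Run:
```python
from h import *
plan([.4405,-.055,.029],175)
im,d=robot.read_camera('side'); save('s4.png',cv2.resize(im[140:290,220:400],None,fx=4,fy=4,interpolation=2))
```

```text
t 3.0 pos [ 0.4373 -0.0599  0.162 ] psi 174.77143903338379 F [-0.5551 -0.2481 -0.3015] open 0.09211740465314817 q [-0.31    0.2303  1.8026 -0.0001  1.1083 -1.7895]
shift [-0.0027  0.0052  0.133 ] yaw -0.003989141408993786 rotz tilt deg 0.015835480239339735
```

View pics/s4.png

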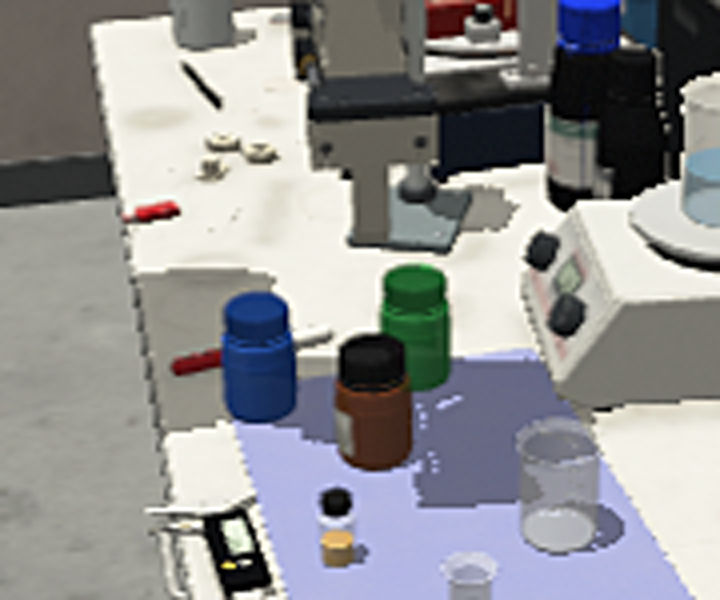

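apply_moves(plan=[{"tx": -0.003, "ty": 0.005, "tz": 0.03, "yaw": -0.004, "grip": 1}, {"tx": -0.003, "ty": 0.005, "tz": 0.06, "yaw": -0.004, "grip": 1}, {"tx": -0.003, "ty": 0.005, "tz": 0.09, "yaw": -0.004, "grip": 1}, {"tx": -0.003, "ty": 0.005, "tz": 0.115, "yaw": -0.004, "grip": 1}, {"tx": -0.003, "ty": 0.005, "tz": 0.133, "yaw": -0.004, "grip": 1}, {"tx": -0.003, "ty": 0.005, "tz": 0.133, "yaw": -0.004, "grip": 1}])

```text
time: 3.8
tool_pos: [0.4398, -0.0549, 0.028]
tool_rot: [3.141, -0.003, 3.053]
contact_force: [0.6, 0.4, -0.3]
opening: 0.0915
```

Run:
```python
from h import *
plan([.4405,-.055,.029],175)
im,d=robot.read_camera('side'); save('s5.png',cv2.resize(im[140:290,220:400],None,fx=4,fy=4,interpolation=2))
```

```text
t 3.8 pos [ 0.4398 -0.0549  0.028 ] psi 174.93790993910153 F [ 0.5703  0.3649 -0.3047] open 0.09150705774281882 q [-0.2974  0.4374  1.9594 -0.0001  0.7476 -1.7798]
shift [-0.0007 -0.     -0.001 ] yaw -0.0010836759954420867 rotz tilt deg 0.1574171316519495
```

View pics/s5.png

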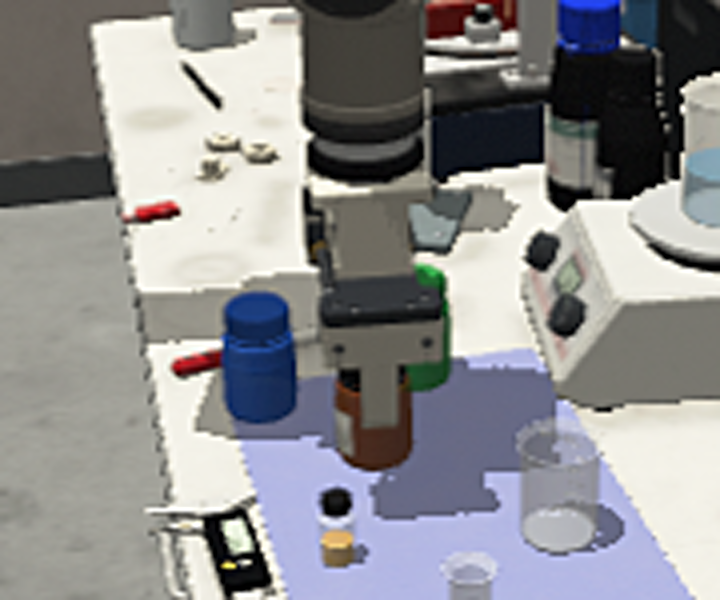

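The fingers straddle the jar and clear the blue and green jars. Next I'll close with a light force.

apply_moves(plan=[{"tx": 0, "ty": 0, "tz": 0, "yaw": 0, "grip": -0.1}, {"tx": 0, "ty": 0, "tz": 0, "yaw": 0, "grip": -0.1}, {"tx": 0, "ty": 0, "tz": 0, "yaw": 0, "grip": -0.1}, {"tx": 0, "ty": 0, "tz": 0, "yaw": 0, "grip": -0.1}], force=15)

```text
time: 4.35
tool_pos: [0.4408, -0.0552, 0.0291]
tool_rot: [-3.141, 0.001, 3.056]
contact_force: [-0.4, -0.7, -1.0]
opening: 0.0562
```

apply_moves(plan=[{"tx": 0, "ty": 0, "tz": 0, "yaw": 0, "grip": -0.1}, {"tx": 0, "ty": 0, "tz": 0, "yaw": 0, "grip": -0.1}, {"tx": 0, "ty": 0, "tz": -0.01, "yaw": 0, "grip": -0.1}, {"tx": 0, "ty": 0, "tz": -0.03, "yaw": 0, "grip": -0.1}, {"tx": 0, "ty": 0, "tz": -0.06, "yaw": 0, "grip": -0.1}, {"tx": 0, "ty": 0, "tz": -0.09, "yaw": 0, "grip": -0.1}, {"tx": 0, "ty": 0, "tz": -0.12, "yaw": 0, "grip": -0.1}, {"tx": 0, "ty": 0, "tz": -0.12, "yaw": 0, "grip": -0.1}], force=15)

```text
time: 5.35
tool_pos: [0.4419, -0.0556, 0.1509]
tool_rot: [-3.14, 0.005, 3.056]
contact_force: [0.0, 0.5, -2.8]
opening: 0.0475
```

Run:
```python
from h import *
im,d=robot.read_camera('side'); save('s6.png',cv2.resize(im[120:270,220:400],None,fx=4,fy=4,interpolation=2))
print(robot.tip_of('jar_label','side')[:4] and [(r['pixel'],r['confidence']) for r in robot.tip_of('jar_label','side')])
plan([.270,.25,.15],180)
```

```text
[([233.5, 289.3], 0.97), ([203.1, 302.4], 0.77), ([193.2, 319.8], 0.56)]
t 5.5 pos [ 0.4398 -0.0549  0.1479] psi 175.08429744323948 F [-0.1122 -0.448  -3.8779] open 0.04762264762285802 q [-0.2974  0.2518  1.8177 -0.0002  1.0741 -1.7823]
shift [ 0.1953  0.2892 -0.0017] yaw -0.08579519466417454 rotz tilt deg 0.11722090154347403
```

View pics/s6.png

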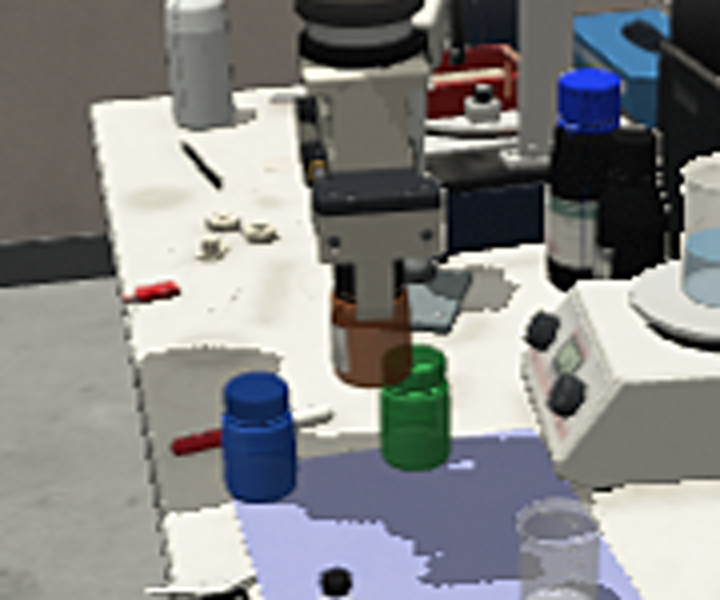

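The jar lifts cleanly, upright and with its label showing on the left. Now I'll carry it over the front edge of the bench.

Run:
```python
from h import *
plan([.260,.27,.15],180)
T=np.load('pics/topP.npy')
m=(T[...,0]>.28)&(T[...,0]<.40)&(T[...,1]>.19)&(T[...,1]<.36)&(T[...,2]>.012); print(T[m][:40])
E=[]
for c in range(205,260,3):
    col=T[250:280,c]; ok=col[:,2]>-.05; E.append((col[ok][-1][:2], ) )
print(np.array(E)[:,0].T)
m=(T[...,0]<.30)&(T[...,1]>.1)&(T[...,1]<.4)&(T[...,2]>-.3);print('obst below',m.sum(), T[m][:10])
```

```text
t 5.5 pos [ 0.4398 -0.0549  0.1479] psi 175.08429744323948 F [-0.1122 -0.448  -3.8779] open 0.04762264762285802 q [-0.2974  0.2518  1.8177 -0.0002  1.0741 -1.7823]
shift [ 0.2069  0.3083 -0.0016] yaw -0.08579519466417454 rotz tilt deg 0.11722090154347403
[]
[[0.3031 0.3031 0.3002 0.3004 0.3035 0.3035 0.3036 0.3037 0.3037 0.3038
  0.3038 0.3038 0.3012 0.3013 0.3014 0.3015 0.3016 0.3017 0.3018]
 [0.3309 0.3231 0.3158 0.3053 0.2959 0.2883 0.2793 0.27   0.2627 0.254
  0.2465 0.239  0.2273 0.2179 0.2091 0.2001 0.1911 0.1824 0.1739]]
obst below 1457 [[0.2253 0.1065 0.2093]
 [0.2281 0.1009 0.2389]
 [0.2225 0.1118 0.2046]
 [0.2253 0.1062 0.2329]
 [0.2264 0.1026 0.2444]
 [0.2221 0.1141 0.2245]
 [0.2229 0.1108 0.2328]
 [0.2234 0.1079 0.2378]
 [0.2242 0.1048 0.2448]
 [0.2248 0.1019 0.2505]]
```

apply_moves(plan=[{"tx": 0.02, "ty": 0.03, "tz": 0, "yaw": -0.02, "grip": -0.1}, {"tx": 0.05, "ty": 0.075, "tz": 0, "yaw": -0.04, "grip": -0.1}, {"tx": 0.08, "ty": 0.12, "tz": 0, "yaw": -0.06, "grip": -0.1}, {"tx": 0.11, "ty": 0.165, "tz": 0, "yaw": -0.086, "grip": -0.1}, {"tx": 0.14, "ty": 0.21, "tz": 0, "yaw": -0.086, "grip": -0.1}, {"tx": 0.17, "ty": 0.255, "tz": 0, "yaw": -0.086, "grip": -0.1}, {"tx": 0.195, "ty": 0.29, "tz": 0, "yaw": -0.086, "grip": -0.1}, {"tx": 0.207, "ty": 0.308, "tz": 0, "yaw": -0.086, "grip": -0.1}])

```text
time: 6.5
tool_pos: [0.2587, 0.2704, 0.1476]
tool_rot: [-3.14, -0.003, -3.139]
contact_force: [0.3, -0.1, -2.9]
opening: 0.0475
```

Run:
```python
from h import *
plan([.260,.27,.019],180)
im,d=robot.read_camera('side'); save('s7.png',cv2.resize(im[100:250,200:380],None,fx=4,fy=4,interpolation=2))
plan([.260,.27,.019],180)
```

```text
t 6.5 pos [0.2587 0.2704 0.1476] psi -179.85538005863054 F [ 0.3295 -0.0861 -2.8944] open 0.04754506016515262 q [ 0.6017  0.129   1.9796  0.0002  1.0359 -0.9717]
shift [-0.0016 -0.0002  0.1286] yaw 0.0025240941409381606 rotz tilt deg 0.16952585182608967
t 6.55 pos [0.2583 0.2715 0.1477] psi -179.88125117944256 F [ 0.0389  0.5436 -3.3617] open 0.04763172323830583 q [ 0.6038  0.1296  1.9787  0.0016  1.0359 -0.9698]
shift [-0.0021 -0.0015  0.1287] yaw 0.0020725579015877962 rotz tilt deg 0.16731567923316668
```

View pics/s7.png

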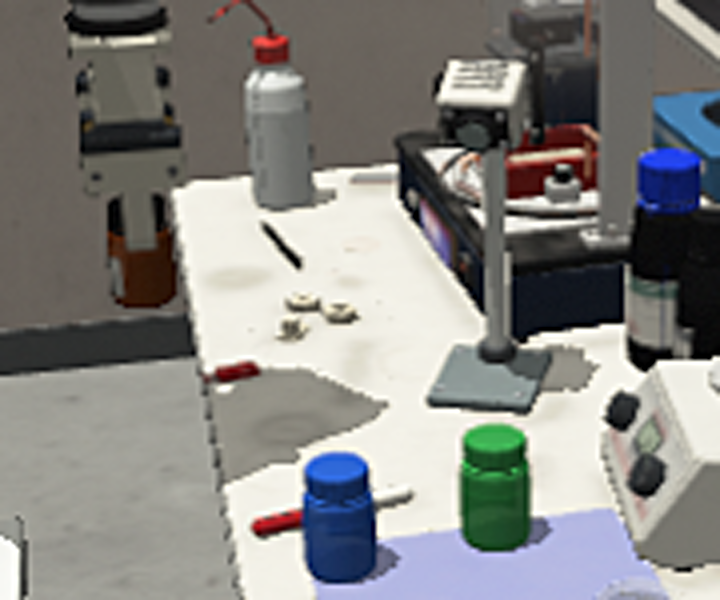

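apply_moves(plan=[{"tx": 0, "ty": 0, "tz": 0.02, "yaw": 0, "grip": -0.1}, {"tx": 0, "ty": 0, "tz": 0.05, "yaw": 0, "grip": -0.1}, {"tx": 0, "ty": 0, "tz": 0.08, "yaw": 0, "grip": -0.1}, {"tx": 0, "ty": 0, "tz": 0.11, "yaw": 0, "grip": -0.1}, {"tx": 0, "ty": 0, "tz": 0.129, "yaw": 0, "grip": -0.1}, {"tx": -0.008, "ty": 0, "tz": 0.129, "yaw": 0, "grip": -0.1}, {"tx": -0.014, "ty": 0, "tz": 0.129, "yaw": 0, "grip": -0.1}, {"tx": -0.014, "ty": 0, "tz": 0.129, "yaw": 0, "grip": -0.1}])

```text
time: 7.55
tool_pos: [0.2761, 0.2698, 0.0205]
tool_rot: [3.141, 0.002, 3.141]
contact_force: [-0.1, 0.1, -2.1]
opening: 0.0472
```

Run:
```python
from h import *
plan([.287,.27,.019],180)
```

```text
t 7.55 pos [0.2761 0.2698 0.0205] psi 179.97007187317044 F [-0.1205  0.0596 -2.0516] open 0.04722075038030444 q [ 0.5747  0.3749  2.1179 -0.0002  0.6469 -0.9954]
shift [-0.0109  0.0002  0.0015] yaw -0.0005223443521302763 rotz tilt deg 0.11244277694250593
```

apply_moves(plan=[{"tx": -0.003, "ty": 0, "tz": 0, "yaw": 0, "grip": -0.1}, {"tx": -0.006, "ty": 0, "tz": 0, "yaw": 0, "grip": -0.1}, {"tx": -0.009, "ty": 0, "tz": 0, "yaw": 0, "grip": -0.1}])

```text
time: 7.92
tool_pos: [0.2836, 0.2693, 0.0199]
tool_rot: [-3.141, -0.001, -3.141]
contact_force: [-1.8, 0.5, -0.5]
opening: 0.0473
```

Run:
```python
from h import *
im,d=robot.read_camera('side'); save('s8.png',cv2.resize(im[150:230,200:300],None,fx=7,fy=7,interpolation=2))
np.savez('pics/s8.npz',im=im,d=d)
plan([.287,.27,.019],180)
```

```text
t 7.975 pos [0.2841 0.2694 0.0199] psi -179.9865035460177 F [-1.5447 -0.8477 -1.9528] open 0.04752964064597374 q [ 0.5626  0.3841  2.1026 -0.0001  0.655  -1.0083]
shift [-0.0029  0.0006  0.0009] yaw 0.0002355575593345188 rotz tilt deg 0.008765242480087258
```

View pics/s8.png

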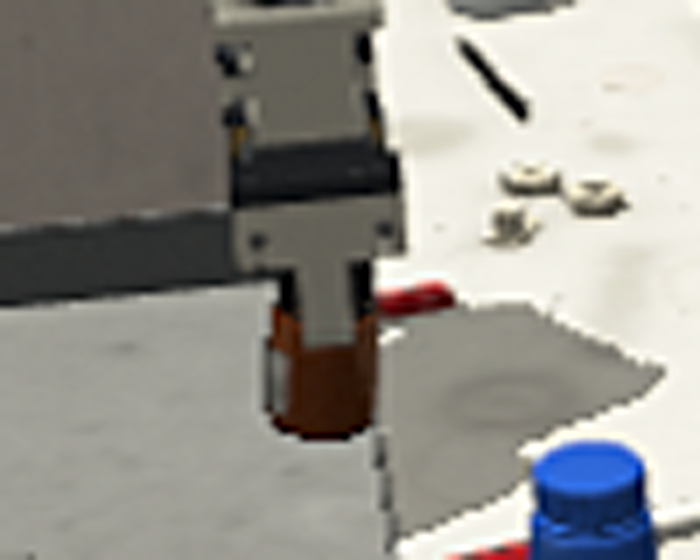

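apply_moves(plan=[{"tx": -0.002, "ty": 0, "tz": 0, "yaw": 0, "grip": -0.1}, {"tx": -0.004, "ty": 0, "tz": 0, "yaw": 0, "grip": -0.1}, {"tx": -0.005, "ty": 0, "tz": 0, "yaw": 0, "grip": -0.1}, {"tx": -0.005, "ty": 0, "tz": 0, "yaw": 0, "grip": -0.1}])

```text
time: 8.48
tool_pos: [0.2889, 0.2695, 0.0198]
tool_rot: [-3.142, 0.0, -3.141]
contact_force: [-1.7, 0.0, -0.7]
opening: 0.0473
```

```bash
cat >> h.py <<'E'
from scipy.optimize import least_squares
def jarfit(d,cam,im,phi,guess_th=20,dbg=False):
    """fit cylinder (r=26mm) axis through grasp region; phi=label azimuth deg; axis=( -sin th * label_dir, cos th)"""
    o=robot.observe(); G=o['tool_pos']+np.array([0,0,.019])
    rr,cc=np.mgrid[:400,:640]; P=world(cam,rr.ravel(),cc.ravel(),d.ravel()); ok=(d.ravel()>0)
    col=im.reshape(-1,3).astype(int)
    rel=P-G
    m=ok&(np.linalg.norm(rel,axis=1)<.06)&(rel[:,2]<.012)
    amber=(col[:,0]>col[:,2]+25)&(col[:,0]>col[:,1]+12)
    light=(col.min(1)>90)
    lab=np.array([np.cos(np.radians(phi)),np.sin(np.radians(phi)),0]); side=np.array([-lab[1],lab[0],0])
    mm=m&amber
    p=rel[mm]
    def f(q):
        th,ro,a,b=q; ax=-np.sin(th)*lab+np.cos(ro)*np.cos(th)*np.array([0,0,1.])+np.sin(ro)*side; ax/=np.linalg.norm(ax)
        c=a*lab+b*side; v=p-c; v=v-np.outer(v@ax,ax); return np.linalg.norm(v,axis=1)-.026
    s=least_squares(f,[np.radians(guess_th),0,0,0],loss='soft_l1',f_scale=.0015)
    J=np.linalg.pinv(s.jac.T@s.jac); sd=np.sqrt(np.diag(J)*np.mean(s.fun**2))
    print(cam,'n',len(p),'tilt',np.degrees(s.x[0]),'roll',np.degrees(s.x[1]),'off lab/side mm',s.x[2:]*1e3,'rms',np.sqrt(np.mean(f(s.x)**2)),'sd',np.degrees(sd[:2]))
    return P.reshape(400,640,3),mm.reshape(400,640)
E
python3 - <<'E'
from h import *
s=np.load('pics/s8.npz')
im,d=robot.read_camera('side'); save('s9.png',cv2.resize(im[150:230,200:300],None,fx=7,fy=7,interpolation=2))
np.savez('pics/s9.npz',im=im,d=d)
jarfit(s['d'],'side',s['im'],180); jarfit(d,'side',im,180)
plan([.287,.27,.019],180)
E
```

```text
side n 188 tilt 5.34281412581117 roll 0.8012522041172652 off lab/side mm [ 5.7728 -1.8482] rms 0.0023904647146306434 sd [1.7121 1.2441]
side n 182 tilt 11.895203671718948 roll 0.3586130663860407 off lab/side mm [ 1.6885 -2.2352] rms 0.0030216305273251753 sd [2.2267 1.5914]
t 8.525 pos [0.2888 0.2694 0.0198] psi -179.99225867354303 F [-1.7679  0.5909 -1.1378] open 0.047385126992320385 q [ 0.5561  0.3888  2.0939 -0.0001  0.659  -1.0147]
shift [0.0018 0.0006 0.0008] yaw 0.0001351116351462943 rotz tilt deg 0.004097659910528827
```

View pics/s9.png

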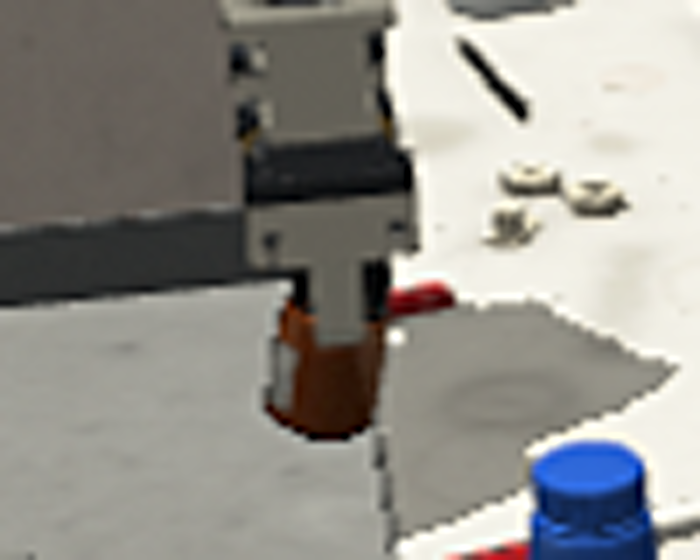

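apply_moves(plan=[{"tx": -0.002, "ty": 0, "tz": 0, "yaw": 0, "grip": -0.1}, {"tx": -0.004, "ty": 0, "tz": 0, "yaw": 0, "grip": -0.1}, {"tx": -0.005, "ty": 0, "tz": 0, "yaw": 0, "grip": -0.1}, {"tx": -0.005, "ty": 0, "tz": 0, "yaw": 0, "grip": -0.1}])

```text
time: 9.02
tool_pos: [0.2939, 0.2695, 0.0198]
tool_rot: [3.142, 0.0, -3.141]
contact_force: [-2.4, 0.6, -0.7]
opening: 0.0473
```

Run:
```python
from h import *
im,d=robot.read_camera('side'); save('s10.png',cv2.resize(im[150:230,200:300],None,fx=7,fy=7,interpolation=2))
np.savez('pics/s10.npz',im=im,d=d)
jarfit(d,'side',im,180)
plan([.287,.27,.019],180)
```

```text
side n 180 tilt 20.257316083919108 roll 1.0194795539023593 off lab/side mm [ 2.4132 -1.7391] rms 0.002512143626268202 sd [1.8398 1.4024]
t 9.075 pos [0.2939 0.2695 0.0198] psi -179.99546099706 F [-2.5202  0.3951 -1.0434] open 0.04721707778982661 q [ 0.5493  0.3936  2.0844 -0.0001  0.6635 -1.0215]
shift [0.0069 0.0005 0.0008] yaw 7.922054606007642e-05 rotz tilt deg 0.007530332787862318
```

View pics/s10.png

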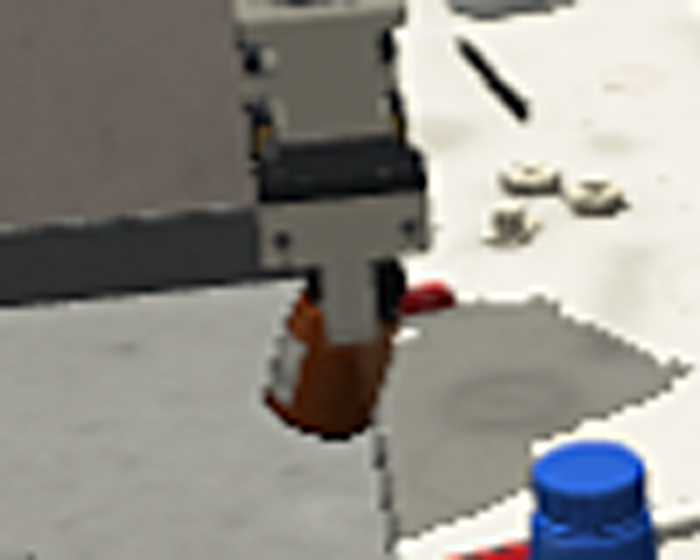

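Tilt is about 20°: the depth fit gives 20.3° and the outline about 19.5°. I'll tighten the grip, back off and lift.

apply_moves(plan=[{"tx": 0, "ty": 0, "tz": 0, "yaw": 0, "grip": -0.1}, {"tx": 0, "ty": 0, "tz": 0, "yaw": 0, "grip": -0.1}, {"tx": 0.01, "ty": 0, "tz": 0, "yaw": 0, "grip": -0.1}, {"tx": 0.025, "ty": 0, "tz": 0, "yaw": 0, "grip": -0.1}, {"tx": 0.025, "ty": 0, "tz": -0.03, "yaw": 0, "grip": -0.1}, {"tx": 0.025, "ty": 0, "tz": -0.08, "yaw": 0, "grip": -0.1}, {"tx": 0.025, "ty": -0.02, "tz": -0.13, "yaw": 0, "grip": -0.1}, {"tx": 0.025, "ty": -0.03, "tz": -0.17, "yaw": 0, "grip": -0.1}], force=40)

```text
time: 10.07
tool_pos: [0.2678, 0.2389, 0.1915]
tool_rot: [3.141, 0.001, -3.141]
contact_force: [0.3, 0.7, -3.5]
opening: 0.0467
```

Run:
```python
from h import *
im,d=robot.read_camera('side'); save('s11.png',cv2.resize(im[80:200,180:320],None,fx=5,fy=5,interpolation=2))
np.savez('pics/s11.npz',im=im,d=d)
jarfit(d,'side',im,180)
plan([.36,.06,.2],67)
```

```text
side n 227 tilt 17.911484890010563 roll 1.6146877989804502 off lab/side mm [ 0.2167 -0.2266] rms 0.002419686652590462 sd [1.5773 1.1473]
t 10.125 pos [0.2699 0.2395 0.1956] psi -179.9515019330667 F [0.5443 2.1728 2.9708] open 0.04674066539585896 q [ 0.5132  0.0358  1.9339 -0.0009  1.1637 -1.0581]
shift [-0.09   -0.1795 -0.0043] yaw 1.9730685057024309 rotz tilt deg 0.4719306766033115
```

View pics/s11.png

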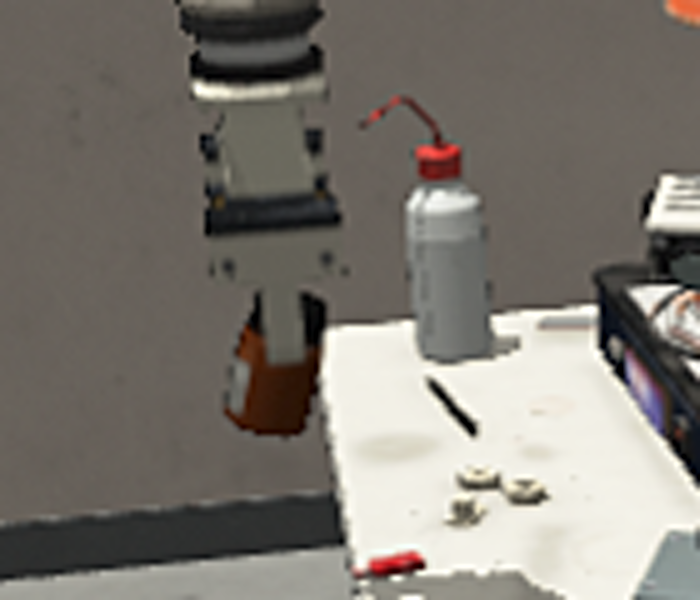

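apply_moves(plan=[{"tx": -0.015, "ty": -0.03, "tz": -0.004, "yaw": 0.15, "grip": -0.1}, {"tx": -0.035, "ty": -0.07, "tz": -0.004, "yaw": 0.33, "grip": -0.1}, {"tx": -0.055, "ty": -0.11, "tz": -0.004, "yaw": 0.51, "grip": -0.1}, {"tx": -0.075, "ty": -0.15, "tz": -0.004, "yaw": 0.69, "grip": -0.1}, {"tx": -0.09, "ty": -0.18, "tz": -0.004, "yaw": 0.87, "grip": -0.1}, {"tx": -0.09, "ty": -0.18, "tz": -0.004, "yaw": 1.05, "grip": -0.1}, {"tx": -0.09, "ty": -0.18, "tz": -0.004, "yaw": 1.23, "grip": -0.1}, {"tx": -0.09, "ty": -0.18, "tz": -0.004, "yaw": 1.41, "grip": -0.1}])

```text
time: 11.12
tool_pos: [0.358, 0.0598, 0.1933]
tool_rot: [-3.141, 0.0, 1.726]
contact_force: [-0.9, -0.1, -3.0]
opening: 0.0465
```

Run:
```python
from h import *
plan([.450,.090,.185],67)
```

```text
t 11.125 pos [0.358  0.0598 0.1933] psi 98.88262684925775 F [-0.8613 -0.0719 -3.0433] open 0.04651663623411234 q [-0.0465  0.0484  1.9275 -0.0002  1.1663 -0.2014]
shift [0.0157 0.0956 0.0082] yaw 0.5564568127042935 rotz tilt deg 0.03948421892681313
```

Next I'll stop about 4 cm short of the goal and measure.

apply_moves(plan=[{"tx": 0.004, "ty": 0.024, "tz": 0.002, "yaw": 0.15, "grip": -0.1}, {"tx": 0.008, "ty": 0.048, "tz": 0.004, "yaw": 0.3, "grip": -0.1}, {"tx": 0.012, "ty": 0.072, "tz": 0.006, "yaw": 0.45, "grip": -0.1}, {"tx": 0.016, "ty": 0.096, "tz": 0.008, "yaw": 0.556, "grip": -0.1}, {"tx": 0.016, "ty": 0.096, "tz": 0.008, "yaw": 0.556, "grip": -0.1}])

```text
time: 11.75
tool_pos: [0.4511, 0.0914, 0.185]
tool_rot: [-3.141, 0.0, 1.177]
contact_force: [-1.3, 0.0, -1.9]
opening: 0.0464
```

Run:
```python
from h import *
plan([.468,.127,.185],67)
for c in ('side','top'):
    im,d=robot.read_camera(c); save(c+'12.png',im); np.savez('pics/%s12.npz'%c,im=im,d=d)
    jarfit(d,c,im,67)
    for n in ('jar_label','jar_center','amber_jar'): print(c,n,[(np.round(r['pixel'],1).tolist(),round(r['confidence'],2)) for r in robot.tip_of(n,c)])
    o=robot.observe()['tool_pos']; px=proj(c,[o+[0,0,.019]])[0]; print(px)
    y,x=int(px[1]),int(px[0]); save(c+'12z.png',cv2.resize(im[max(0,y-60):y+60,x-70:x+70],None,fx=5,fy=5,interpolation=2))
```

```text
t 11.75 pos [0.4511 0.0914 0.185 ] psi 67.42990663217324 F [-1.336   0.0418 -1.9097] open 0.04642190527582054 q [ 0.0332  0.2403  1.7187 -0.0002  1.1835  0.4272]
shift [ 0.0394  0.0019 -0.0001] yaw 0.007503286207583268 rotz tilt deg 0.05163979240855247
side n 278 tilt 17.539701163698002 roll -1.0011946243782548 off lab/side mm [ 5.5585 -2.1014] rms 0.0017575220195907499 sd [0.6183 0.8809]
side jar_label [([231.7, 292.5], 0.87), ([222.4, 323.1], 0.78), ([163.5, 307.4], 0.68)]
side jar_center [([225.2, 322.4], 0.71), ([166.7, 305.1], 0.57), ([233.6, 281.4], 0.56)]
side amber_jar [([232.4, 323.6], 0.89), ([176.3, 308.5], 0.8), ([238.4, 283.4], 0.76)]
[304.0416 163.8015]
top n 0 tilt 20.0 roll 0.0 off lab/side mm [0. 0.] rms nan sd [nan nan]
top jar_label [([237.4, 302.8], 0.64), ([200.5, 297.1], 0.48)]
top jar_center [([241.3, 312.4], 0.67), ([200.3, 306.3], 0.59), ([189.6, 377.9], 0.24)]
top amber_jar [([240.0, 309.8], 0.6), ([202.9, 303.6], 0.59)]
[282.2844 205.7909]
  return _methods._mean(a, axis=axis, dtype=dtype,
  ret = ret.dtype.type(ret / rcount)
```

View pics/side12z.png

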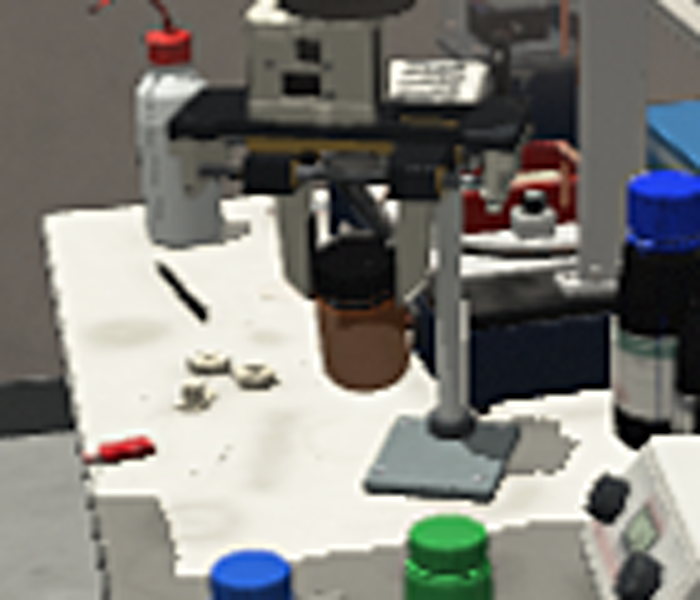

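View pics/top12z.png

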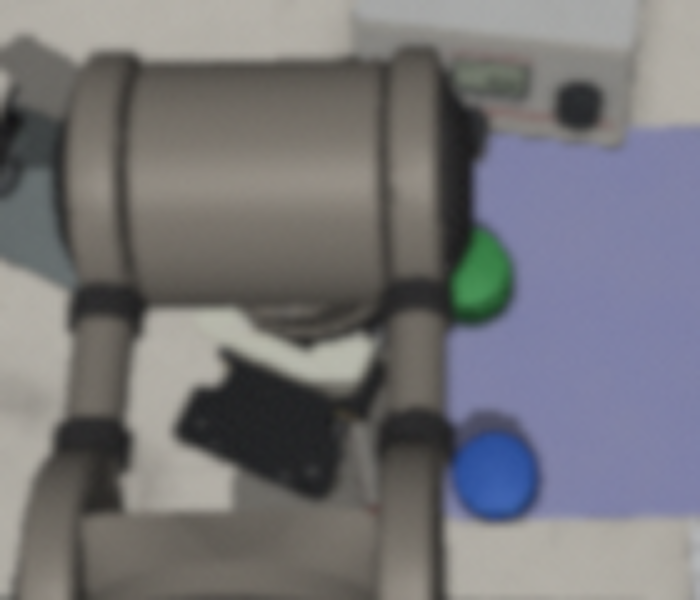

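The jar leans back away from the reader, and its body spans about rows 164–180, columns 298–318. I'll now refine the jar pose by fitting silhouette plus depth, and validate the method on the starting picture, where the jar stood upright.

```bash
cat > fit.py <<'E'
from h import *
def hullpts(p,lab,zax,side,cam):
    a=np.linspace(0,2*np.pi,72,endpoint=False); C=np.outer(np.cos(a),lab)+np.outer(np.sin(a),side)
    pts=np.vstack([p+zax*h+C*r for h,r in ((0,.0235),(.0015,.025),(.005,.026),(.057,.026))])
    return cv2.convexHull(proj(cam,pts).astype(np.float32))
def frame(phi,th,ro):
    l=np.array([np.cos(phi),np.sin(phi),0]); s=np.array([-l[1],l[0],0])
    z=-np.sin(th)*l+np.cos(th)*np.array([0,0,1.]); z=z*np.cos(ro)+s*np.sin(ro)
    x=l-z*(l@z); x/=np.linalg.norm(x); return x,np.cross(z,x),z
def fit(im,d,phi_deg,c0,th0,box,cam='side',wd=1.,show=None):
    """c0: guess point on axis 35mm above underside"""
    r0,r1,q0,q1=box; phi=np.radians(phi_deg)
    I=im[r0:r1,q0:q1].astype(int); am=((I[...,0]>I[...,2]+22)&(I[...,0]>I[...,1]+15)).astype(np.uint8)
    n,lb,st,_=cv2.connectedComponentsWithStats(am); k=1+st[1:,4].argmax(); am=(lb==k)
    rr,cc=np.nonzero(am); P=world(cam,rr+r0,cc+q0,d[r0:r1,q0:q1][am]); dv=d[r0:r1,q0:q1][am]; P=P[dv>0]
    E=[]
    rows=np.unique(rr)
    for r in rows[3:]:
        c=cc[rr==r]; E.append((c.min()-.5+q0,r+r0,0)); E.append((c.max()+.5+q0,r+r0,0))
    for c in np.unique(cc):
        E.append((c+q0,rr[cc==c].max()+.5+r0,1))
    E=np.array(E); 
    def f(q,full=False):
        p=np.array(q[:3]);x,y,z=frame(phi,q[3],q[4])
        h=hullpts(p-.035*z,x,z,y,cam)
        e=np.array([cv2.pointPolygonTest(h,(float(a),float(b)),True) for a,b,_ in E])
        v=P-p; v=v-np.outer(v@z,z); dr=(np.linalg.norm(v,axis=1)-.026)/.002
        return np.r_[e/.5, wd*dr*.5]
    best=None
    s=least_squares(f,[*c0,np.radians(th0),0],loss='soft_l1',diff_step=1e-3,x_scale=[.01,.01,.01,.1,.1])
    x,y,z=frame(phi,*s.x[3:])
    print('center',s.x[:3],'tilt',np.degrees(s.x[3]),'roll',np.degrees(s.x[4]),'cost',s.cost/len(s.fun),'n',len(E),len(P),'med edge px',np.median(np.abs(s.fun[:len(E)]))*.5)
    if show:
        v=cv2.resize(im[r0:r1,q0:q1],None,fx=8,fy=8,interpolation=0); h=hullpts(s.x[:3]-.035*z,x,z,y,cam)
        cv2.polylines(v,[np.int32((h-[q0-.5,r0-.5])*8)],True,(0,255,255),1); save(show,v)
    return s.x,(x,y,z)
E
python3 - <<'E'
from fit import *
f=np.load('pics/side0.npz'); fit(f['im'],f['d'],175,[.44,-.055,.037],0,(222,262,295,330))
f=np.load('pics/side12.npz'); o=[.4511,.0914,.185]
for wd in (1,.2): X,F=fit(f['im'],f['d'],67,[.4511,.0914,.193],18,(150,190,285,325),wd=wd,show='f12_%g.png'%wd)
x,y,z=F; print('label',X[:3]+.026*x-.009*z)
E
```

```text
center [ 0.4428 -0.0533  0.0387] tilt -1.0097357236772502 roll -0.5955199892930574 cost 0.3229753923017731 n 61 306 med edge px 0.3602146229853077
center [0.4572 0.1002 0.191 ] tilt 31.447903665194392 roll -3.9991854638492157 cost 1.2190857150627878 n 52 280 med edge px 0.2719562659162262
center [0.4635 0.1328 0.1683] tilt 51.930523437136884 roll -9.393060679188654 cost 0.15649272410309623 n 52 280 med edge px 0.2551685102971823
label [0.4761 0.1528 0.1824]
```

View pics/f12_1.png

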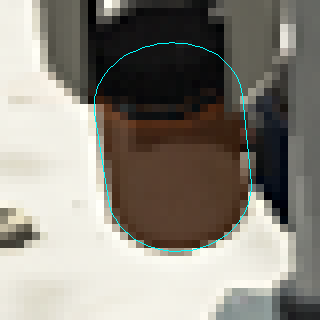

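Run:
```python
from fit import *
def dfit(im,d,G,phi,box,cam='side',th0=0):
    r0,r1,q0,q1=box; I=im[r0:r1,q0:q1].astype(int); D=d[r0:r1,q0:q1]
    am=((I[...,0]>I[...,2]+22)&(I[...,0]>I[...,1]+15)&(D>0)); am=cv2.erode(am.astype(np.uint8),np.ones((3,3)))>0
    rr,cc=np.nonzero(am); P=world(cam,rr+r0,cc+q0,D[am]); ph=np.radians(phi)
    def f(q):
        x,y,z=frame(ph,q[0],q[1]); c=G+q[2]*np.array([np.cos(ph),np.sin(ph),0])+q[3]*np.array([-np.sin(ph),np.cos(ph),0])
        v=P-c; v=v-np.outer(v@z,z); return np.linalg.norm(v,axis=1)-.026
    s=least_squares(f,[np.radians(th0),0,0,0],loss='soft_l1',f_scale=.0015)
    print(len(P),'tilt',np.degrees(s.x[0]),'roll',np.degrees(s.x[1]),'off',s.x[2:]*1e3,'rms',np.sqrt(np.mean(f(s.x)**2)),'mean G z',P[:,2].mean())
G=np.array
f=np.load('pics/side0.npz')
for phi in (175,67): dfit(f['im'],f['d'],G([.4405,-.055,.048]),phi,(222,262,295,330))
f=np.load('pics/side12.npz'); dfit(f['im'],f['d'],G([.4511,.0914,.204]),67,(150,190,285,325),th0=18)
for n,c in (('s9',[.2888,.2694,.0388]),('s10',[.2939,.2695,.0388]),('s11',[.2690,.2395,.2125])):
    f=np.load(f'pics/{n}.npz'); b={'s9':(185,215,232,260),'s10':(185,215,232,262),'s11':(140,172,220,250)}[n]
    dfit(f['im'],f['d'],G(c),180,b,th0=18)
    X,F=fit(f['im'],f['d'],180,np.array(c)-[0,0,.011],15,b,wd=.3,show=n+'f.png')
    print('   rel to grasp', X[:3]+.011*F[2]-np.array(c))
```

```text
211 tilt 1.2061824787089255 roll -0.533561133441814 off [-1.7924 -1.8518] rms 0.001993987682113375 mean G z 0.03538333324593744
211 tilt -0.8802903756398479 roll -0.9821844971393809 off [ 2.3151 -1.1324] rms 0.0019939876800295973 mean G z 0.03538333324593744
200 tilt 17.963848055807407 roll -0.4093180419664746 off [ 4.7454 -1.1275] rms 0.0017933469410683848 mean G z 0.18552306045420563
107 tilt 13.174952912739297 roll 4.494269907431118 off [-0.3689 -1.2762] rms 0.019516046875390446 mean G z 0.021598331873578038
center [0.2873 0.2773 0.0238] tilt 9.454882620215326 roll 32.550807976317834 cost 0.6934501178224608 n 62 216 med edge px 0.6233147649036878
   rel to grasp [-0.      0.002  -0.0059]
115 tilt 22.435922207195677 roll 0.31125794818190805 off [ 1.1585 -2.2406] rms 0.02352441043184643 mean G z 0.023592827317800633
center [0.2899 0.2716 0.0313] tilt 19.44610102026934 roll -0.8130682609201068 cost 0.2957783666088128 n 53 197 med edge px 0.29514281865656433
   rel to grasp [-0.0004  0.0023  0.0028]
144 tilt 20.147489204789363 roll 1.7729738355909659 off [-0.7009 -0.1308] rms 0.002455018669353136 mean G z 0.19424531288331448
center [0.2638 0.2408 0.2019] tilt 15.218337525415379 roll 0.9226337284619931 cost 0.2958676589337554 n 57 235 med edge px 0.32740940503643756
   rel to grasp [-0.0023  0.0011 -0.    ]
```

View pics/s11f.png

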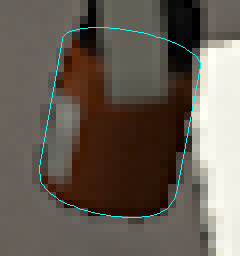

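View pics/s10f.png

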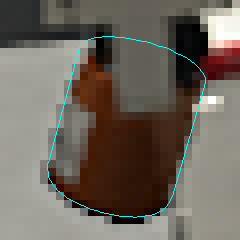

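Run:
```python
from fit import *
def zfit(im,d,phi,c,th,box,show):
    r0,r1,q0,q1=box; I=im[r0:r1,q0:q1].astype(int); am=((I[...,0]>I[...,2]+22)&(I[...,0]>I[...,1]+15)).astype(np.uint8)
    n,lb,st,_=cv2.connectedComponentsWithStats(am); am=lb==(1+st[1:,4].argmax()); rr,cc=np.nonzero(am)
    u=np.unique(cc); E=[(x+q0,rr[cc==x].max()+.5+r0) for x in u[2:-2]]
    rows=np.unique(rr)[5:-6]
    for r in rows: k=cc[rr==r]; E+=[(k.min()-.5+q0,r+r0),(k.max()+.5+q0,r+r0)]
    x,y,z=frame(np.radians(phi),np.radians(th),0)
    f=lambda q:np.array([cv2.pointPolygonTest(hullpts(np.array(c)+q[0]*z+q[1]*y-.035*z,x,z,y,'side'),(float(a),float(b)),True) for a,b in E])
    s=least_squares(f,[0,0],diff_step=1e-3,x_scale=[.01,.01],loss='soft_l1',f_scale=.5)
    best=min(((np.abs(f([a,b])).sum(),a,b) for a in np.arange(-.01,.0101,.001) for b in np.arange(-.006,.0061,.001)))
    print('z shift, side shift mm',best[1]*1e3,best[2]*1e3,'res',best[0]/len(E))
f=np.load('pics/side0.npz'); zfit(f['im'],f['d'],67,[.4405,-.055,.037],0,(222,262,295,330),'a')
f=np.load('pics/side12.npz')
x,y,z=frame(np.radians(67.2),np.radians(18.8),0)
G=np.array([.4511,.0914,.204])+.0024*np.array([.39,.92,0])
print(G-.011*z)
for th in (15,18.8,22):
    x,y,z=frame(np.radians(67.2),np.radians(th),0); zfit(f['im'],f['d'],67.2,G-.011*z,th,(150,190,285,325),'b')
```

```text
Traceback (most recent call last):
  File "fit.py", line 5, in hullpts
    return cv2.convexHull(proj(cam,pts).astype(np.float32))
                          ~~~~^^^^^^^^^
  File "h.py", line 12, in proj
    c=robot.get_calibration(cam)
ValueError: time passes only in moves, steps and waits
```

```bash
sed -i 's/robot.get_calibration(cam)/CAL(cam)/' h.py; sed -i '3i import functools\nCAL=functools.lru_cache(None)(lambda c: robot.get_calibration(c))' h.py; head -8 h.py
cat > z.py <<'E'
from fit import *
def zfit(im,d,phi,c,th,box):
    r0,r1,q0,q1=box; I=im[r0:r1,q0:q1].astype(int); am=((I[...,0]>I[...,2]+22)&(I[...,0]>I[...,1]+15)).astype(np.uint8)
    n,lb,st,_=cv2.connectedComponentsWithStats(am); am=lb==(1+st[1:,4].argmax()); rr,cc=np.nonzero(am)
    u=np.unique(cc); E=[(x+q0,rr[cc==x].max()+.5+r0) for x in u[2:-2]]
    rows=np.unique(rr)[5:-6]
    for r in rows: k=cc[rr==r]; E+=[(k.min()-.5+q0,r+r0),(k.max()+.5+q0,r+r0)]
    x,y,z=frame(np.radians(phi),np.radians(th),0)
    f=lambda q:np.array([cv2.pointPolygonTest(hullpts(np.array(c)+q[0]*z+q[1]*y-.035*z,x,z,y,'side'),(float(a),float(b)),True) for a,b in E])
    best=min(((np.abs(f([a,b])).sum(),a,b) for a in np.arange(-.01,.0101,.001) for b in np.arange(-.006,.0061,.001)))
    print('z shift, side shift mm',best[1]*1e3,best[2]*1e3,'res',best[0]/len(E))
E
python3 - <<'E'
from z import *
f=np.load('pics/side0.npz'); zfit(f['im'],f['d'],67,[.4405,-.055,.037],0,(222,262,295,330))
f=np.load('pics/side12.npz')
G=np.array([.4511,.0914,.204])+.0024*np.array([.39,.92,0])
for th in (15,18.8,22):
    x,y,z=frame(np.radians(67.2),np.radians(th),0); zfit(f['im'],f['d'],67.2,G-.011*z,th,(150,190,285,325))
E
```

```text
import numpy as np, cv2
from cell import robot
import functools
CAL=functools.lru_cache(None)(lambda c: robot.get_calibration(c))
from scipy.spatial.transform import Rotation as Ro
def save(n,im): cv2.imwrite('pics/'+n,cv2.cvtColor(im,cv2.COLOR_RGB2BGR))
def world(cam,rows,cols,z):
    c=CAL(cam);K=np.array(c['camera_matrix']);k=c['k1']
z shift, side shift mm 2.999999999999989 -2.0 res 1.1469497986583617
z shift, side shift mm 3.999999999999988 -4.0 res 0.34401187350158957
z shift, side shift mm 2.999999999999989 -3.0 res 0.3379023583126928
z shift, side shift mm 1.9999999999999896 -3.0 res 0.3566217847881882
```

Run:
```python
from fit import *
S=np.load('pics/sideP.npy'); im=np.load('pics/side0.npz')['im']
l=np.array([-.391,-.9205,0]); n=np.array([.9205,-.391,0]); th=np.radians(20)
L=np.cos(th)*l-np.array([0,0,np.sin(th)]); Z=np.sin(th)*l+np.array([0,0,np.cos(th)])
for r in range(125,140,1):
    print(r,' '.join('%4d,%4d,%4d(%3d)'%(*(np.round(1e3*np.array([S[r,c]@L,S[r,c]@n,S[r,c]@Z]))),im[r,c].mean()) for c in range(308,333,2)))
X=np.array([.524,.2595,.235]);print(X@L,X@n,X@Z)
```

```text
125 -2310,-150,-1258( 90) -511, 356,  91(176) -510, 363,  92(169) -512, 369,  91(185) -509, 376,  94(191) -510, 382,  93(197) -513, 388,  91(202) -507, 395,  96(211) -510, 401,  94(215) -510, 407,  94(225) -513, 413,  92(146) -538, 414,  74( 85) -695, 387, -43( 61)
126 -2333,-158,-1285( 95) -508, 357,  90( 86) -509, 363,  89( 79) -508, 369,  90( 94) -508, 376,  90(106) -510, 382,  90(108) -508, 388,  91(115) -511, 394,  89(129) -508, 401,  92(125) -516, 406,  86(135) -515, 412,  87(103) -544, 412,  65( 87) -697, 387, -49( 62)
127 -2306,-151,-1274( 99) -508, 356,  86( 52) -502, 364,  90( 53) -507, 369,  87( 15) -508, 375,  86( 29) -511, 381,  84( 27) -509, 388,  86( 34) -505, 395,  89( 49) -508, 401,  88( 36) -505, 408,  90( 54) -517, 412,  82( 89) -537, 414,  67( 88) -686, 389, -45( 66)
128 -2303,-152,-1283(101) -506, 356,  83( 61) -506, 363,  84( 81) -504, 369,  85(  6) -503, 376,  86( 24) -502, 383,  87( 30) -502, 389,  88( 22) -505, 395,  86(  7) -507, 401,  85( 94) -505, 408,  87( 37) -509, 413,  84( 93) -535, 414,  64( 87) -690, 387, -53( 56)
129 -2317,-156,-1303(102) -507, 355,
[... 748 characters left out ...]
386, -68( 88)
132 -900, 238,-237( 87) -508, 354,  66( 59) -507, 361,  67(  9) -499, 369,  74( 54) -497, 376,  75( 64) -497, 383,  76( 71) -497, 389,  76( 77) -497, 395,  76( 18) -504, 400,  72( 12) -507, 406,  69(  4) -510, 412,  68( 91) -536, 412,  48( 68) -690, 386, -70( 75)
133 -883, 242,-230( 57) -511, 353,  59( 56) -506, 361,  64(  5) -495, 370,  73( 58) -495, 376,  73( 65) -492, 384,  76( 63) -494, 389,  74( 70) -499, 395,  71( 20) -505, 400,  67( 14) -502, 407,  70(  5) -511, 411,  63( 90) -794, 356,-156( 62) -678, 388, -66( 47)Traceback (most recent call last):
  File "<stdin>", line 6, in <module>
  File "<stdin>", line 6, in <genexpr>
ValueError: cannot convert float NaN to integer
```

Agreed estimates:
- **Lens:** about (0.5235, 0.2565, 0.235).
- **Tilt:** about 18.8°, with the label azimuth within about 1–2° of the tool x axis.
- **TCP target:** (0.4655, 0.1224, 0.1855).

apply_moves(plan=[{"tx": 0.009, "ty": 0, "tz": 0, "yaw": 0.007, "grip": -0.1}, {"tx": 0.018, "ty": 0.001, "tz": 0, "yaw": 0.007, "grip": -0.1}, {"tx": 0.027, "ty": 0.001, "tz": 0, "yaw": 0.007, "grip": -0.1}, {"tx": 0.034, "ty": 0.001, "tz": 0, "yaw": 0.007, "grip": -0.1}, {"tx": 0.034, "ty": 0.001, "tz": 0, "yaw": 0.007, "grip": -0.1}, {"tx": 0.034, "ty": 0.001, "tz": 0, "yaw": 0.007, "grip": -0.1}])

```text
time: 12.9
tool_pos: [0.4649, 0.1216, 0.1858]
tool_rot: [-3.141, 0.0, 1.169]
contact_force: [-0.6, -0.7, -2.4]
opening: 0.0466
```

Run:
```python
from z import *
for k in range(3): im,d=robot.read_camera('side'); jarfit(d,'side',im,67); plan([.4655,.1224,.1855],67)
save('s13.png',cv2.resize(im[90:240,230:380],None,fx=4,fy=4,interpolation=2)); np.savez('pics/s13.npz',im=im,d=d)
P=np.load('pics/sideP.npy')
o=robot.observe()['tool_pos']; lab=o+[.0139,.0303,.0085]; print('label pred',lab,'from lens',np.linalg.norm(lab-[.5235,.2565,.235]))
G=o+[.0018,.0018,.019]; x,y,z=frame(np.radians(67),np.radians(18.8),0); zfit(im,d,67,G-.011*z,18.8,(145,190,288,330))
t,_=robot.read_camera('top'); save('t13.png',t)
```

```text
side n 273 tilt 17.452172686838086 roll -0.7208918585559402 off lab/side mm [ 4.8008 -1.3054] rms 0.001777035938964832 sd [0.6495 0.8679]
t 12.95 pos [0.4649 0.1215 0.1858] psi 66.96345540825833 F [ 0.5121  0.1801 -2.6108] open 0.04647609128008555 q [ 0.0961  0.2757  1.6671 -0.0002  1.199   0.4983]
shift [0.001  0.0002 0.0003] yaw -0.0006378234496895809 rotz tilt deg 0.016817785066299395
side n 274 tilt 17.53105733269518 roll -1.6649473036403426 off lab/side mm [ 4.836  -1.5701] rms 0.0018520566679442933 sd [0.6916 0.9204]
t 13.0 pos [0.465  0.1215 0.1859] psi 66.95454262265137 F [-0.7591  0.8304 -2.1589] open 0.04679747671327476 q [ 0.096   0.2756  1.6671 -0.0002  1.199   0.4983]
shift [0.0011 0.0001 0.0004] yaw -0.0007933809040547656 rotz tilt deg 0.010980868574174229
side n 275 tilt 17.03108627573964 roll -0.6165900205191044 off lab/side mm [ 5.1336 -1.2991] rms 0.0018063271182892126 sd [0.6891 0.9824]
t 13.05 pos [0.465  0.1215 0.1859] psi 66.94742614124034 F [-0.8902 -0.3264 -1.6008] open 0.046703676343939494 q [ 0.0959  0.2756  1.667  -0.0001  1.199   0.4983]
shift [0.0011 0.0001 0.0004] yaw -0.000917586935834739 rotz tilt deg 0.007475973374239748
label pred [0.4789 0.1518 0.1944] from lens 0.12087567699738443
z shift, side shift mm 2.999999999999989 -2.0 res 0.4326880179858402
```

View pics/s13.png

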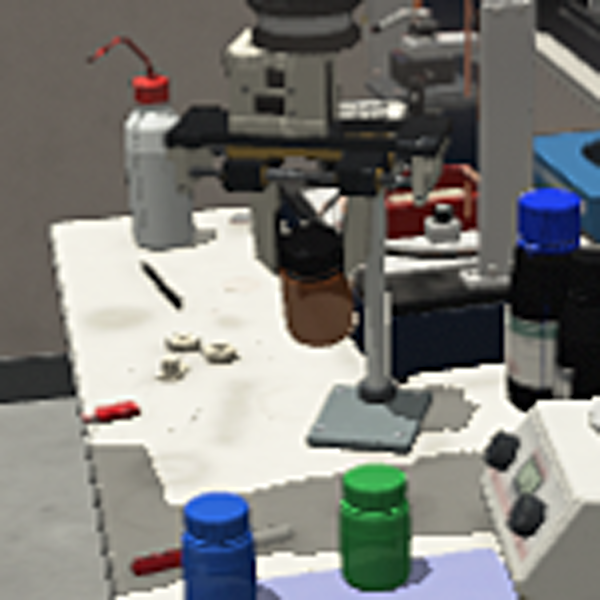

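View pics/t13.png

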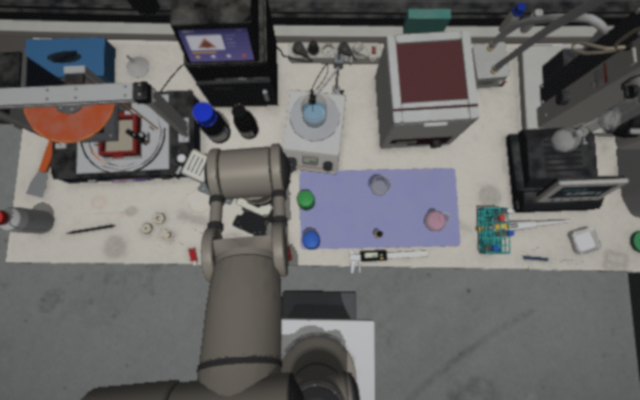

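Run:
```python
from fit import *
def cyl(P,phi,th0,c):
    ph=np.radians(phi)
    def f(q):
        x,y,z=frame(ph,q[0],q[1]); v=P-(c+np.array([q[2],q[3],0])); v=v-np.outer(v@z,z); return np.linalg.norm(v,axis=1)-.026
    s=least_squares(f,[np.radians(th0),0,0,0],loss='soft_l1',f_scale=.0015); return np.degrees(s.x[:2]),s.x[2:]*1e3,len(P)
rr,cc=np.mgrid[:400,:640]
for n in ('side0','side12','s13'):
    f=np.load(f'pics/{n}.npz'); d=f['d']; W=world('side',rr.ravel(),cc.ravel(),d.ravel())
    for nm,c in (('blue',[.3745,.0226,.03]),('green',[.4895,.0395,.03]),('amber',[.4405,-.055,.03])):
        c=np.array(c); r=W-c
        m=(np.hypot(r[:,0],r[:,1])<.034)&(W[:,2]>.012)&(W[:,2]<.056)&(d.ravel()>0)
        if m.sum()>50: print(n,nm,cyl(W[m],67,0,c))
# amber now: select by geometry along tilted axis
from h import *
for n,G in (('side12',[.4529,.0932,.204]),('s13',[.4668,.1233,.2049])):
    f=np.load(f'pics/{n}.npz'); d=f['d']; im=f['im'].reshape(-1,3).astype(int); W=world('side',rr.ravel(),cc.ravel(),d.ravel())
    G=np.array(G); x,y,z=frame(np.radians(67),np.radians(18.5),0); r=W-(G-.046*z); h=r@z; rad=np.linalg.norm(r-np.outer(h,z),axis=1)
    am=(im[:,0]>im[:,2]+10)
    for lo,hi in ((.008,.056),(.008,.040)):
        m=(h>lo)&(h<hi)&(rad<.035)&(np.abs(r@y)<.024)&am&(d.ravel()>0); print(n,cyl(W[m],67,18,G))
```

```text
side0 blue (array([-0.8502, -0.2664]), array([0.7413, 2.0486]), 262)
side0 green (array([-1.9339,  0.3991]), array([1.1518, 2.1298]), 181)
side0 amber (array([-1.5806, -0.0267]), array([1.284 , 1.4058]), 289)
side12 blue (array([ 0.3424, -0.0849]), array([0.652 , 2.2569]), 264)
side12 green (array([-0.6788, -0.259 ]), array([1.6451, 1.7092]), 246)
s13 blue (array([-2.0194, -0.5555]), array([0.5162, 2.3055]), 259)
s13 green (array([-1.7883, -0.0874]), array([1.2626, 1.9927]), 246)
side12 (array([17.4846, -0.2335]), array([0.9946, 2.229 ]), 212)
side12 (array([20.2594, -0.8521]), array([0.7113, 0.9911]), 141)
s13 (array([16.2232, -0.2195]), array([1.1616, 2.5106]), 212)
s13 (array([18.4772, -1.2771]), array([1.2428, 1.3506]), 134)
```

Upright jars fit in the same way read about −1.2°, so the corrected tilt is about 18.7°. Position and yaw agree with the goal and the other glassware hasn't moved, so I'm handing in.

```bash
python3 -c "
from cell import robot
print(robot.hand_in()); o=robot.observe(); print(o['time'],o['tool_pos'],o['opening'])"
```

```text
the job is handed in; nothing more can be done
None
the job is handed in; nothing more can be done
```

The amber jar is held in front of the label reader and the job is handed in at about 13 s. By my last measurements it is close to the asked pose but leans back slightly too little. No verdict was reported.

**What I did**
- I gripped the jar with the jaws to either side of the label, using 15 N, and lifted it clear.
- The moves cannot tilt the tool. So I pushed the jar's lower back against the front edge of the bench until it pivoted in the fingers, with about 2.5 N of contact.
- I then tightened the grip to 40 N, turned the label towards the lens and brought the jar to the spot.

**Last checks**

| Check | Wanted | Measured |
|---|---|---|
| Middle of label to lens | 120 mm | about 121 mm, roughly 1 mm off the spot |
| Label direction, level (azimuth) | 67° | 67°, uncertain by about 3° |
| Lean back | 20° | about 18.7° |

- **Lean estimates disagree:** single fits ranged from 15° to 22°. The final raw fits read 16–18.5°, and I added about 1.2° because upright jars read that much low in the same camera.
- **Label not seen at the end:** it faces away from the side camera there, so its direction comes from earlier pictures and the tool's turn.
- **Jar shift in the grip:** it moved about 2 mm during the pivot, and I allowed for that in the final position.
- **Surroundings:** the pictures show the flask, beaker, vial and the blue and green jars where they were, and no contact with the reader.

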